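# Pack the mill case: pry it open, load samples, pour in the balls

## Task

Use the blade of the spatula, not your fingers, in the slot to lever open the mill case's tight blue cover, swing the cover right up, and lay the spatula back in the white tray. Put every foil-wrapped sample into the large bay and tip the grinding balls out of the yellow cup into the small bay, then stand the cup back upright on its coaster and shut the cover flush. Leave the mortar and the pen where they are.

Things in the scene. Friction and masses are not known exactly. Their poses are not given: they have to be found in the camera images.
- case: Grey open-topped mill case, fixed, 130 (own x) by 255 (own y) by 52 mm high; walls and floor 5 mm. Origin: centre of underside. Own +x points to the hinge side, -x to the slotted front, which looks roughly to world -y. A divider 5 mm thick, top 40 mm above the bench, at own y = -35 mm parts the large sample bay (y -32 to +122 mm) from the small ball bay (y -122 to -38 mm).
- cover (a joint): Hinge of the blue cover: 0 shut flush, grows as it opens upward, stop at 1.75 rad (10 degrees past upright). Flat plate 130 by 255 by 6 mm, 120 g, lying on the case's rim, no handle. Stiff hinge (0.22 N m of friction: 2 to 3 N at the free edge), so it stays where it is left.
- cover_hinge (a point): On the hinge axis, middle of the case's back rim, 52 mm above the bench; the axis runs along the case's own y. The cover's underside plane passes through it; the free edge is 130 mm from it.
- slot (a point): Centre of the pry slot's mouth in the case's front face: a notch in the front wall right under the cover, 40 mm long (along case y), 10 mm high (42 to 52 mm above the bench), through the 5 mm wall, between two orange marks, with an orange dash on the cover above. A blade enters level along the case's +x.
- sample_bay (a point): Centre of the floor of the large bay, 5 mm above the bench; free size 120 mm (case x) by 155 mm (case y), 47 mm deep.
- ball_bay (a point): Centre of the floor of the small bay (the end of the case farther from the robot), 5 mm above the bench; free size 120 mm (case x) by 85 mm (case y).
- tray: White flat tray fixed to the bench, 320 mm (own x) by 280 mm (own y), floor 3 mm thick, rim 8 mm high; origin: centre of its underside.
- spatula: Spatula lying in the tray. Black handle 110 long, 14 wide, 18 mm high; straight steel blade reaches 90 mm beyond it, 16 wide, 2.5 mm thick, at mid-height of the handle (9 mm above its underside). 70 g. Origin: middle of the handle's underside; own +x points to the blade tip, z up. Balances about 30 mm ahead of the origin.
- spatula_tip (a point): Middle of the blade's tip (own x = 145, z = 9 mm).
- coaster: Round cork coaster fixed to the bench, 100 mm across, 4 mm thick; origin: centre of its underside.
- cup: Yellow flared cup on the coaster, 60 mm high, 54 mm across at the foot, 74 at the rim, walls 3 mm; straight round black handle, 14 mm thick, sticks out level along own -x, its axis 50 mm above the foot, free from 40 to 125 mm off the cup's axis. 130 g. Origin: centre of the foot's underside, z up through the mouth. The balls lie loose in it.
- cup_rim (a point): Centre of the cup's mouth, 60 mm above its foot.
- sample1: Foil-wrapped rock sample 1: silver block 32 mm (own x) by 24 mm (own y) by 26 mm high with a red tape band, 55 g, in the tray. Origin: centre of its underside. May be absent (None).
- sample2: Foil-wrapped rock sample 2: silver block 32 mm (own x) by 24 mm (own y) by 26 mm high with a red tape band, 55 g, in the tray. Origin: centre of its underside. May be absent (None).
- sample3: Foil-wrapped rock sample 3: silver block 32 mm (own x) by 24 mm (own y) by 26 mm high with a red tape band, 55 g, in the tray. Origin: centre of its underside. May be absent (None).
- sample4: Foil-wrapped rock sample 4: silver block 32 mm (own x) by 24 mm (own y) by 26 mm high with a red tape band, 55 g, in the tray. Origin: centre of its underside. May be absent (None).
- ball1: White zirconia grinding ball 1, 15 mm across, 11 g, in the cup. Origin: its centre. May be absent (None).
- ball2: White zirconia grinding ball 2, 15 mm across, 11 g, in the cup. Origin: its centre. May be absent (None).
- ball3: White zirconia grinding ball 3, 15 mm across, 11 g, in the cup. Origin: its centre. May be absent (None).
- ball4: White zirconia grinding ball 4, 15 mm across, 11 g, in the cup. Origin: its centre. May be absent (None).
- ball5: White zirconia grinding ball 5, 15 mm across, 11 g, in the cup. Origin: its centre. May be absent (None).
- mortar: Bystander: small dark mortar with pestle, 58 mm wide, 30 mm high (pestle to 52 mm). Origin: centre of its underside.
- pen: Bystander: black marker pen, 130 by 11 by 11 mm, lying on the bench. Origin: middle of its underside, own x along it.
Not all that is in view belongs to the job. Of the things shaped like the coaster, the cork one is meant. What is shaped like the sample2 but green is not meant.

How it is judged:
By the outcome, as a careful person would: the job done as asked, in the order asked, and still so for the second after the job is handed in, with the robot touching nothing.
Of sample1, sample2, sample3, sample4 only 2 to 4 are there at a start; the rules pass over those that are not, and their reading is None.
Of ball1, ball2, ball3, ball4, ball5 only 3 to 5 are there at a start; the rules pass over those that are not, and their reading is None.
At some moment in a run one of sample1, sample2, sample3, sample4, spatula may be knocked a few centimetres aside while the robot is not near it.
It also fails if it takes over 210 s, if anything falls off the work surface, if the arm or the gripper's body presses on something with over 40 N, if the wrist force passes 120 N, or if a joint passes its speed limit or range.

## Robot

A 7-joint arm with a two-finger parallel gripper is mounted at the origin on the work surface. World frame = base frame: x ahead of the robot, y to its left, z up, the work surface at z = 0. Lengths are in mm, angles in rad, forces in N, time in s.
With the tool pointing down it reaches from about 375 to 925 mm from the base axis. Payload 3.1 kg.
Tool frame: the origin (TCP) lies at the very end of the fingers, on their centre line; the grasp point (between the pads) lies env.hold_point_z behind it (env.hold_point_z is the distance from the TCP to the grasp point, in mm); z points along the fingers, y is the direction in which the jaws open and shut (so a half turn about z gives the same grasp; the last joint's range is limited). The gripper opens to 85 mm and grips with 20 to 120 N. Pads are 22 mm wide; open, the fingers measure 114 mm over their backs; the gripper's body (76 mm by 85 mm) begins 54 mm behind the grasp point. The pads swing forward as they close: fully open they stand 13 mm farther back than shut.
Start: joints at [1.172, 0.383, 0.044, 1.598, -0.018, 1.161, -0.05], TCP at [192.604, -620.811, 231.269] pointing down, gripper open.
Joint ranges: [-2.61, 2.61], [-0.41, 2.15], [-1.48, 1.57], [0, 2.5], [-1.57, 4.71], [0.05, 1.97], [-2.85, 2.85]. Speed limits (rad/s): [2.79, 2.79, 3.14, 3.14, 3.14, 3.14, 3.14].

## Interface

Orientations are given as [roll, pitch, yaw] about the fixed x, y, z axes, in that order (R = Rz(yaw) Ry(pitch) Rx(roll)).
In Python, from rig import env gives the robot as it stands.
- The arm moves only by the shell command python3 -m crank 'ROWS' [FORCE]. ROWS is JSON, one flat list of numbers, 5 for each row, row after row: the shift along the tool's x, y, z in cm, then the turn about the tool's z in degrees, then the closure, from 0 (fully open) to 1 (shut). A call has 1 to 20 rows; each row shifts and turns the commanded pose from where the row before left it, along the tool's axes as they then stand; what a row does not reach is not made up. A row lasts 1/12 s, in which the tool goes at most 41.7 mm and 7.16 degrees, less where a joint would pass 70% of its speed; a pose out of reach is approached as far as the arm can. A call with a gripper value outside its range is refused whole. The fingers move at their own pace and stop on an object; FORCE is the grip in N (left out, the last holds). Time passes only in rows, so rows that do not move let the fingers close. It gives the time, the measured TCP pose, the force and the opening at its end, in the units of the state.
- env.observe(): the state, without advancing time (a new reading comes with each control period).
- env.snapshot(name): name is "scene" or "top"; returns a dict with "color" (400x640x3 uint8, red, green, blue), "K" (3x3 intrinsics, pixels), "D" ([k1, k2, p1, p2, k3] as OpenCV has them; the pictures are not rectified), "origin" and "attitude" of the camera in the world. Camera axes: x right, y down, z forward; pixel columns grow to the right and rows downward; lengths in mm; the calibration is good to about 2 mm. A picture is of the moment at which its call begins. There is no depth.
- env.finish_job(): hands the job in, once; it reports no verdict.
The state is a dict: "time": time; "joints": joint angles; "qd": joint speeds; "tau": joint torques, N m; "tool_pos": TCP position; "tool_rot": TCP orientation; "force": force on the tool from outside, world axes, zero at the start; "moment": the same for the moment, N m; "gripper_width": finger opening in mm.
Only numpy, scipy, OpenCV 4.12 (cv2) and the standard library are available. Lean on these libraries where they do the work, as an engineer would, in place of code of your own. Each camera call takes 0.05 s, during which the arm holds its last target.

## Working session

There is one attempt and no reset: what is moved stays moved. The work goes in short steps, Python scripts to look and compute and a shell command to move; the robot and the scene stay as the last step left them, time stands still between calls to the robot, and variables do not carry over. Pictures are saved under pics/ and viewed, and the job is handed in when it is done.

```bash
ls; mkdir -p pics; cat > h.py <<'E'
import numpy as np, cv2
from rig import env
def snap(name,fn):
    s=env.snapshot(name); cv2.imwrite('pics/'+fn,s['color'][:,:,::-1]); 
    import pickle; pickle.dump(s,open('pics/'+fn+'.pkl','wb')); return s
E
python3 - <<'E'
from h import *
o=env.observe();print(o, env.hold_point_z)
for n in('scene','top'):
    s=snap(n,n+'0.png'); print(s['K'],s['D'],s['origin'],s['attitude'])
E
```

```text
pics
{'time': 0.0, 'joints': array([ 1.17218269,  0.38384306,  0.04383212,  1.59959461, -0.01790676,
        1.16119377, -0.04987238]), 'qd': array([-0.00087476, -0.00028254,  0.00177449, -0.00017123,  0.00097866,
        0.00071942, -0.0010891 ]), 'tau': array([ 2.41520011e-04, -4.33464825e+01,  1.02458026e+00, -2.49517000e+01,
        1.05818524e-02,  1.13461222e-02,  5.65730673e-06]), 'tool_pos': array([ 192.30814759, -619.90445579,  229.87237036]), 'tool_rot': array([-3.13894979e+00,  1.35520172e-04,  3.00919862e-01]), 'force': array([-0.05920472,  0.27890905,  0.13493282]), 'moment': array([-0.01371477,  0.03176621,  0.00962113]), 'gripper_width': 85.17414862910218} 18.700000000000003
[[401.11219213   0.         321.86968794]
 [  0.         401.11219213 202.8954187 ]
 [  0.           0.           1.        ]] [-0.06415646  0.          0.          0.          0.        ] [ 867.71568119 -531.30910655  792.43258033] [-2.42241493  0.00242535  0.47708065]
[[379.08715644   0.         321.7896182 ]
 [  0.         379.08715644 198.87488682]
 [  0.           0.           1.        ]] [-0.05129883  0.          0.          0.          0.        ] [ 375.22645129   58.77096798 1019.59253973] [-2.96126364 -0.00471311 -1.54436971]
```

View pics/scene0.png

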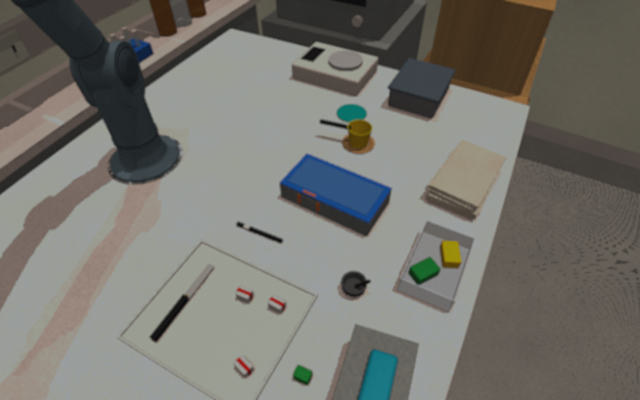

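View pics/top0.png

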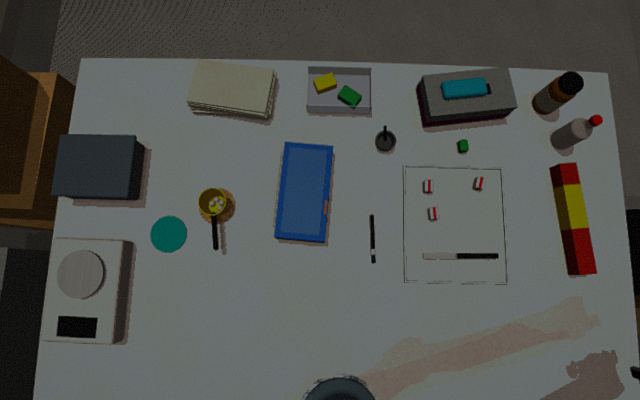

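```bash
cat >> h.py <<'E'
from scipy.spatial.transform import Rotation as Ro
import pickle
def load(fn): return pickle.load(open('pics/'+fn+'.pkl','rb'))
def unp(s,px,z):
    px=np.atleast_2d(np.array(px,float)); n=cv2.undistortPoints(px[:,None],s['K'],s['D'])[:,0]
    R=Ro.from_euler('xyz',s['attitude']).as_matrix()
    d=np.c_[n,np.ones(len(n))]@R.T; o=np.array(s['origin'])
    t=(np.asarray(z)-o[2])/d[:,2]; return o+d*np.reshape(t,(-1,1))
def proj(s,P):
    R=Ro.from_euler('xyz',s['attitude']).as_matrix(); c=(np.atleast_2d(np.array(P,float))-s['origin'])@R
    return cv2.projectPoints(c,np.zeros(3),np.zeros(3),s['K'],s['D'])[0][:,0]
def crop(s,x0,y0,x1,y1,k,fn):
    im=cv2.resize(s['color'][y0:y1,x0:x1,::-1],None,fx=k,fy=k,interpolation=cv2.INTER_CUBIC)
    im=np.clip(im.astype(float)*1.5,0,255).astype(np.uint8)
    st=10 if k>=5 else 20
    for x in range((x0//st+1)*st,x1,st): cv2.line(im,((x-x0)*k,0),((x-x0)*k,6),(255,0,255),1); cv2.putText(im,str(x),((x-x0)*k-10,18),0,.35,(255,0,255),1)
    for y in range((y0//st+1)*st,y1,st): cv2.line(im,(0,(y-y0)*k),(6,(y-y0)*k),(255,0,255),1); cv2.putText(im,str(y),(8,(y-y0)*k+4),0,.35,(255,0,255),1)
    cv2.imwrite('pics/'+fn,im)
E
python3 - <<'E'
from h import *
s=load('top0.png')
print(unp(s,[[403,166],[505,169],[507,284],[404,282]],8))
print(unp(s,[[285,142],[333,146],[326,241],[276,239]],58))
crop(s,190,130,350,260,5,'c1.png'); crop(s,390,130,520,290,5,'c2.png')
# check robot tcp in scene
E
```

```text
[[ 658.26533953 -163.28386049    8.        ]
 [ 658.50895416 -450.65525066    8.        ]
 [ 343.82336216 -437.95073517    8.        ]
 [ 344.01856008 -162.56297043    8.        ]]
[[701.32006596 160.53763993  58.        ]
 [693.72583051  32.94974417  58.        ]
 [442.63403433  45.36730397  58.        ]
 [444.21766338 172.01827204  58.        ]]
```

View pics/c1.png

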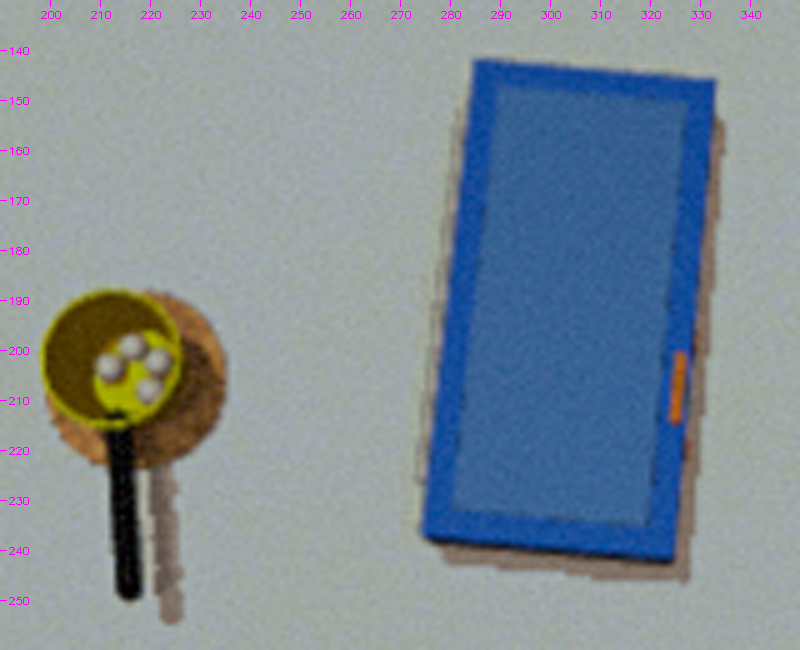

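View pics/c2.png

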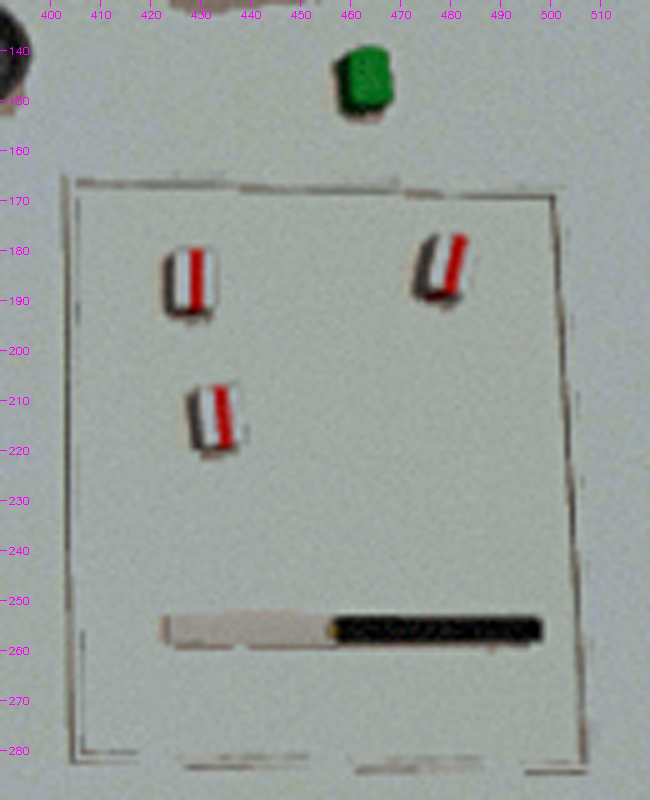

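```bash
cat >> h.py <<'E'
def mask(s,f,roi):
    c=s['color'].astype(int); m=f(c[...,0],c[...,1],c[...,2]).astype(np.uint8)
    z=np.zeros_like(m); x0,y0,x1,y1=roi; z[y0:y1,x0:x1]=m[y0:y1,x0:x1]; return z
def rect(s,m,z,n=0):
    cs=sorted(cv2.findContours(m,cv2.RETR_EXTERNAL,cv2.CHAIN_APPROX_NONE)[0],key=cv2.contourArea)[::-1]
    P=unp(s,cs[n][:,0],z)[:,:2].astype(np.float32); return cv2.minAreaRect(P)
E
python3 - <<'E'
from h import *
s=load('top0.png'); q=load('scene0.png')
m=mask(s,lambda r,g,b:(b>r+40)&(b>g+25),(265,130,345,250)); print('cover',rect(s,m,58))
m=mask(q,lambda r,g,b:(b>r+35)&(b>g+20),(270,150,400,240)); print('cover scene',rect(q,m,58))
m=mask(s,lambda r,g,b:(r>g+35)&(b<60),(315,190,335,225)); ys,xs=np.nonzero(m);print('dash',unp(s,[[xs.mean(),ys.mean()]],58))
c=s['color'];print(c[256,480],c[256,440],c[270,440],c[205,232],c[201,205])
m=mask(s,lambda r,g,b:(r+g+b)<90,(450,245,505,265)); print('handle',rect(s,m,21))
for z in (54,): 
  m=mask(s,lambda r,g,b:(r+g+b)<90,(205,214,225,255)); print('cup handle',rect(s,m,z+5))
# red bands
m=mask(s,lambda r,g,b:(r>g+50)&(r>b+50),(405,170,500,230)); n,l,st,ce=cv2.connectedComponentsWithStats(m)
for i in range(1,n):
  if st[i,4]>10: print('band',ce[i],unp(s,[ce[i]],29)[0], rect(s,(l==i).astype(np.uint8),29))
m=mask(q,lambda r,g,b:(r>g+50)&(r>b+50),(200,260,310,390)); n,l,st,ce=cv2.connectedComponentsWithStats(m)
for i in range(1,n):
  if st[i,4]>10: print('band sc',ce[i],unp(q,[ce[i]],29)[0])
E
```

```text
cover ((571.8197631835938, 106.05413055419922), (128.43980407714844, 254.49359130859375), 86.23818969726562)
cover scene ((573.171142578125, 107.08409118652344), (131.88160705566406, 255.7654571533203), 86.36131286621094)
dash [[529.62274935  49.70220856  58.        ]]
[ 9 12 12] [98 96 91] [107 112 110] [59 37 13] [54 38  3]
handle ((415.48150634765625, -354.57379150390625), (10.447667121887207, 108.06231689453125), 1.1894692182540894)
cup handle ((458.7568359375, 326.985107421875), (88.80866241455078, 23.191478729248047), 4.212696552276611)
band [480.42857143 182.42857143] [ 612.86067018 -369.38303351   29.        ] ((612.7791137695312, -369.3288879394531), (5.86586856842041, 32.29515075683594), 76.06422424316406)
band [428.94117647 185.38235294] [ 600.60364053 -228.13090403   29.        ] ((600.3277587890625, -228.28866577148438), (5.436752796173096, 30.595539093017578), 88.54238891601562)
band [434.06896552 212.5862069 ] [ 527.02881693 -240.06219144   29.        ] ((525.9588012695312, -239.8526153564453), (5.364951133728027, 32.20589828491211), 88.53336334228516)
band sc [243.79166667 291.22916667] [ 526.02184089 -236.81793914   29.        ]
band sc [276.88 301.54] [ 601.33317851 -224.80501244   29.        ]
band sc [243.16666667 364.69444444] [ 613.44087046 -367.17342161   29.        ]
```

```bash
cat >> h.py <<'E'
def go(t,yaw=None):
    """print turn (deg about tool z) then shift in tool frame (cm) after turn, to reach TCP t (mm) , yaw deg"""
    o=env.observe(); p=o['tool_pos']; r=Ro.from_euler('xyz',o['tool_rot']); psi=np.degrees(o['tool_rot'][2])
    yaw=psi if yaw is None else yaw
    turn=-((yaw-psi+180)%360-180)
    R=(Ro.from_euler('z',yaw-psi,degrees=True)*r).as_matrix()
    d=R.T@(np.array(t,float)-p)/10
    print('at',p.round(1),'yaw',round(psi,1),'turn',round(turn,1),'shift cm',d.round(2),'t',round(o['time'],1),'w',round(o['gripper_width'],1),'F',o['force'].round(1))
E
python3 - <<'E'
from h import *
q=load('scene0.png')
crop(q,110,230,320,390,3,'c3.png')
m=mask(q,lambda r,g,b:(r+g+b)<70,(145,285,200,345)); print('handle sc',rect(q,m,21), rect(q,m,12))
a=np.radians(91.2); c=np.array([415.5,-354]); t=c+33*np.array([np.cos(a),np.sin(a)])
print(t); go([*t,150],91.2)
E
```

```text
handle sc ((420.6437072753906, -356.0092468261719), (12.7640380859375, 103.47245788574219), 0.7178303599357605) ((415.4278259277344, -353.9640197753906), (12.912947654724121, 104.67964172363281), 0.7178326845169067)
[ 414.80890014 -321.00723745]
at [ 192.3 -620.   230. ] yaw 17.2 turn -74.0 shift cm [29.43 22.89  7.94] t 0.1 w 85.3 F [-0.8 -0.5  0.8]
```

View pics/c3.png

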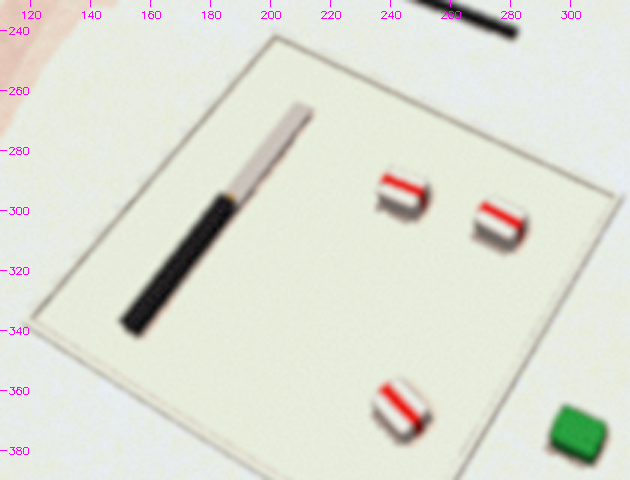

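```bash
python3 -m crank '[0,0,0,-6.73,0, 0,0,0,-6.73,0, 0,0,0,-6.73,0, 0,0,0,-6.73,0, 0,0,0,-6.73,0, 0,0,0,-6.73,0, 0,0,0,-6.73,0, 0,0,0,-6.73,0, 0,0,0,-6.73,0, 0,0,0,-6.73,0, 0,0,0,-6.7,0]' 60; python3 -c "
from h import *
go([416,-321,60],91.2)"
```

```text
time: 1.02
tool_pos: [192.3, -620.3, 230.4]
tool_rot: [-3.141, -0.002, 1.598]
force: [0.6, 0.3, 0.3]
gripper_width: 85.6
at [ 192.3 -620.3  230.4] yaw 91.6 turn 0.4 shift cm [29.43 23.   17.07] t 1.0 w 85.6 F [0.6 0.3 0.3]
```

```bash
python3 -m crank '[2.68,2.09,1.55,0,0, 2.68,2.09,1.55,0,0, 2.68,2.09,1.55,0,0, 2.68,2.09,1.55,0,0, 2.68,2.09,1.55,0,0, 2.68,2.09,1.55,0,0, 2.68,2.09,1.55,0,0, 2.68,2.09,1.55,0,0, 2.68,2.09,1.55,0,0, 2.68,2.09,1.55,0,0, 2.68,2.09,1.55,0.4,0, 0,0,0,0,0]'; python3 -c "
from h import *
s=snap('top','t1.png'); m=mask(s,lambda r,g,b:(r+g+b)<90,(450,245,505,265)); 
try: print(rect(s,m,21))
except Exception as e: print(e)
crop(s,390,220,520,290,5,'c4.png')
go([416,-321,4],91.2)"
```

```text
time: 2.02
tool_pos: [419.4, -311.0, 57.8]
tool_rot: [-3.14, -0.008, 1.598]
force: [0.3, 1.7, 0.5]
gripper_width: 85.2
((419.7655944824219, -364.861572265625), (49.9448127746582, 128.78126525878906), 1.062058448791504)
at [ 417.7 -314.8   58.7] yaw 91.4 turn 0.2 shift cm [-0.64 -0.17  5.47] t 2.1 w 85.5 F [1.4 0.7 0.7]
```

View pics/c4.png

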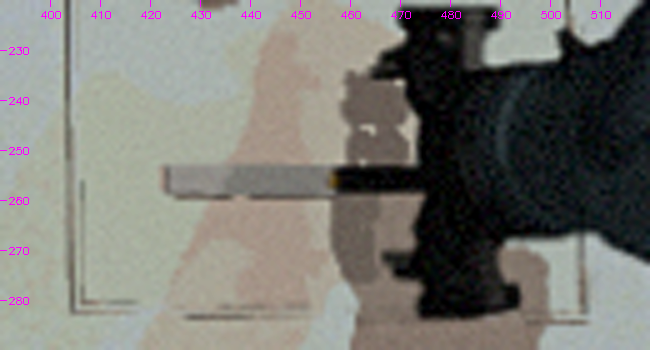

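```bash
python3 -m crank '[-0.2,-0.04,1.5,0,0, -0.2,-0.04,1.5,0,0, -0.2,-0.04,1.5,0,0, 0,0,0.8,0,0, 0,0,0,0,0.6, 0,0,0,0,1, 0,0,0,0,1,0,0,0,0,1,0,0,0,0,1,0,0,0,0,1,0,0,0,0,1]' 100; python3 -c "
from h import *
go([416,-321,6],91.2)"
```

```text
time: 2.98
tool_pos: [415.6, -327.5, 8.9]
tool_rot: [3.141, 0.001, 1.585]
force: [-0.6, 0.3, 5.0]
gripper_width: 11.1
at [ 415.6 -327.5    8.9] yaw 90.8 turn -0.4 shift cm [0.65 0.05 0.29] t 3.0 w 11.1 F [-0.6  0.3  5. ]
```

```bash
python3 -m crank '[0,0,-1,0,1, 0,0,-2,0,1, 0,0,-2,0,1, 0,0,-2,0,1, 0,0,-1,0,1,0,0,0,0,1,0,0,0,0,1]' 100; python3 -c "
from h import *
s=snap('top','t2.png');q=snap('scene','s2.png')
crop(s,370,210,520,300,5,'c5.png');crop(q,90,220,300,380,3,'c6.png')
go([416,-321,90],86.3)"
```

```text
time: 3.57
tool_pos: [415.1, -327.4, 88.2]
tool_rot: [3.141, 0.001, 1.585]
force: [-1.0, -0.3, -1.2]
gripper_width: 11.1
at [ 413.9 -326.5   86.6] yaw 90.8 turn 4.5 shift cm [ 0.56  0.17 -0.34] t 3.7 w 11.4 F [-0.3  0.2 -0.3]
```

View pics/c5.png

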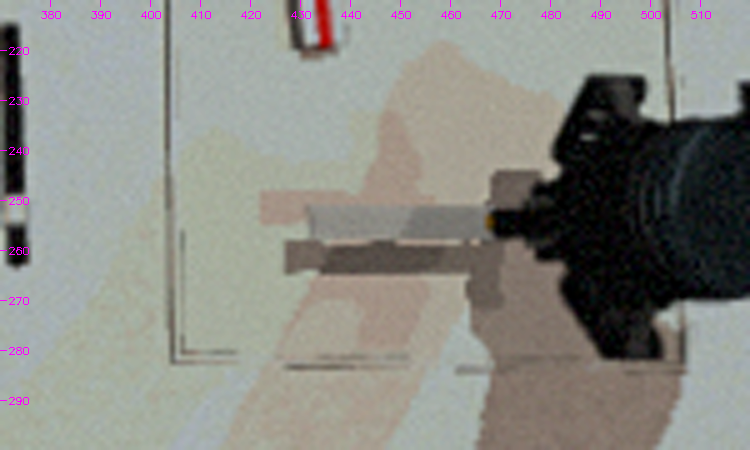

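View pics/c6.png

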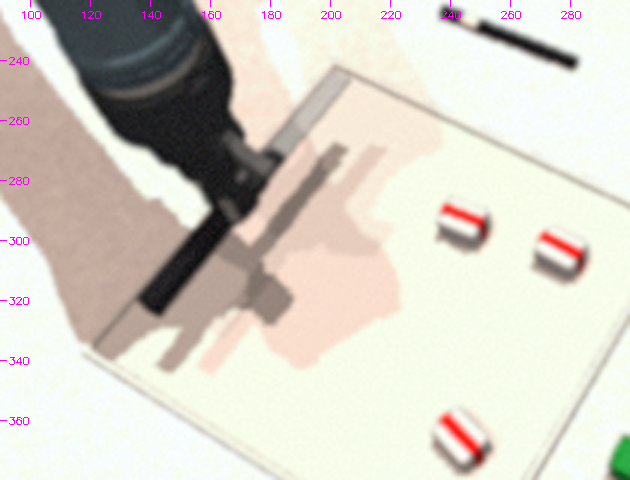

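```bash
cat >> h.py <<'E'
def tri(s,a,q,b):
    A=unp(s,[a],0)[0]; B=unp(q,[b],0)[0]; o1=np.array(s['origin']);o2=np.array(q['origin'])
    d1=A-o1;d2=B-o2; d1/=np.linalg.norm(d1); d2/=np.linalg.norm(d2)
    t=np.linalg.lstsq(np.c_[d1,-d2],o2-o1,rcond=None)[0]; p=o1+t[0]*d1; r=o2+t[1]*d2
    return (p+r)/2, np.linalg.norm(p-r)
E
python3 - <<'E'
from h import *
s=load('t2.png');q=load('s2.png')
print(tri(s,(431.7,254),q,(204.5,244.5)), tri(s,(467.5,254),q,(182.5,271)))
# predicted level
p=np.array([414,-326.7,86.6]); a=np.radians(90.8)
P=p+np.array([np.cos(a)*118,np.sin(a)*118,3.1]); print(P,proj(s,P),proj(q,P)); P[2]-=10; print(proj(q,P),proj(s,P))
E
```

```text
(array([ 416.26850481, -210.30427644,   95.7770911 ]), np.float64(3.7616974167007218)) (array([ 420.85672561, -290.57623794,  107.36389337]), np.float64(12.957855747602032))
[ 412.35246272 -208.71150217   89.7       ] [[429.81385146 255.11883005]] [[203.25182272 245.01177751]]
[[204.29615249 247.68645475]] [[428.66271838 255.25564353]]
```

```bash
python3 -m crank '[0,0,0,2.2,1, 0,0,0,2.3,1]' 100; python3 -c "
from h import *
go([519.2,-113.6,86],86.3)"
```

```text
time: 3.83
tool_pos: [413.7, -326.3, 86.1]
tool_rot: [-3.139, -0.002, 1.505]
force: [0.3, -0.1, -0.7]
gripper_width: 10.9
at [ 413.7 -326.3   86.1] yaw 86.2 turn -0.1 shift cm [21.9   9.15  0.03] t 3.8 w 10.9 F [ 0.3 -0.1 -0.7]
```

```bash
python3 -m crank '[1.5,0.6,0,0,1, 2.9,1.2,0,0,1, 2.9,1.2,0,0,1, 2.9,1.2,0,0,1, 2.9,1.2,0,0,1, 2.9,1.2,0,0,1, 2.9,1.2,0,0,1, 2.0,0.9,1,0,1, 1,0.45,1.2,0,1, 0,0,1.2,0,1, 0,0,0.8,0,1,0,0,0,0,1,0,0,0,0,1,0,0,0,0,1]' 100; python3 -c "
from h import *
s=snap('top','t3.png');q=snap('scene','s3.png')
crop(s,280,150,420,280,5,'c7.png');crop(q,200,140,400,290,4,'c8.png')
go([519.2,-113.6,44],86.3)"
```

```text
time: 5.0
tool_pos: [519.7, -116.3, 45.6]
tool_rot: [-3.141, 0.001, 1.504]
force: [-0.2, 0.0, 0.1]
gripper_width: 11.2
at [ 520.5 -115.8   46.4] yaw 86.2 turn -0.1 shift cm [ 0.21 -0.15  0.23] t 5.1 w 11.2 F [ 0.1  0.  -0.2]
```

View pics/c7.png

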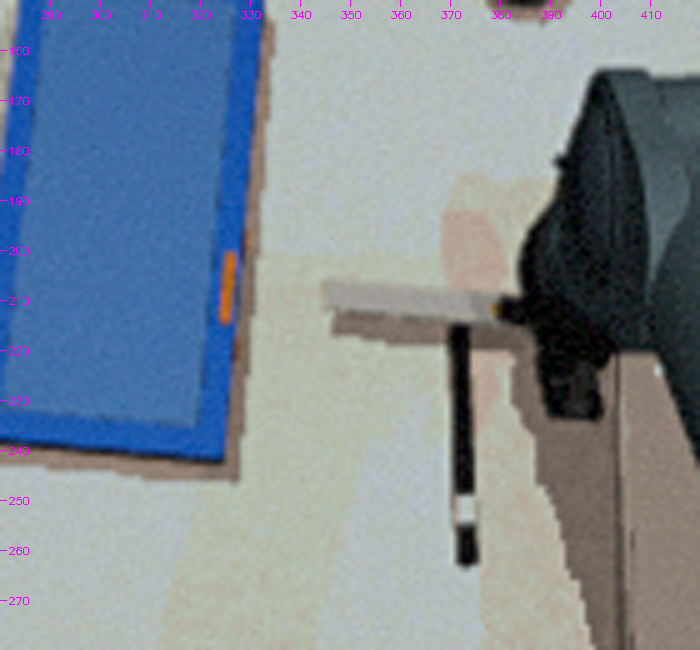

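View pics/c8.png

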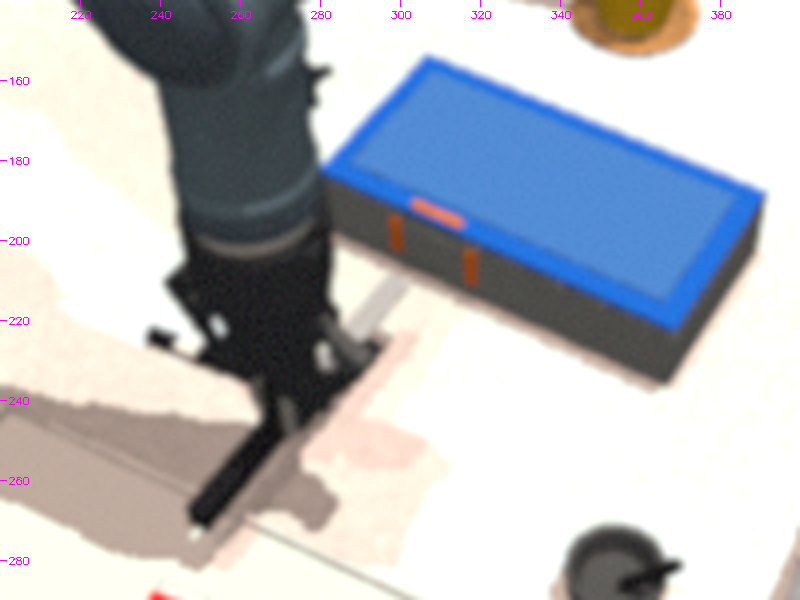

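```bash
python3 - <<'E'
from h import *
s=load('t3.png');q=load('s3.png')
print(tri(s,(344.5,209),q,(301.8,210)))
# slot marks: scene marks centres
for p in((299,198),(317.5,206.5)): print(unp(q,[p],0)[0])
a=np.radians(86.2); p=np.array([520.3,-116,46.2])
P=p+np.array([np.cos(a)*118,np.sin(a)*118,3.1]); print(P,proj(s,P),proj(q,P))
S=np.array([529.4,44.1,47]); print(proj(s,S),proj(q,S),proj(q,S+[20,0,0]),proj(q,S-[20,0,0]))
E
```

```text
(array([530.69856558,   1.74711382,  47.60135869]), np.float64(8.235742253511713))
[485.45360488  71.77592307   0.        ]
[ 5.43000048e+02  6.79018147e+01 -1.13686838e-13]
[528.12032025   1.74057326  49.3       ] [[343.5878039  208.59941139]] [[299.1789843  209.50954302]]
[[327.24023329 207.81283004]] [[308.02784966 198.75452381]] [[315.11244217 201.50590551]] [[301.03075896 196.03706853]]
```

```bash
python3 -m crank '[0,-0.05,0.23,0,1, 1,0,0,0,1, 1.2,0,0,0,1, 1.0,0,0,0,1, 0.5,0,0,0,1,0,0,0,0,1,0,0,0,0,1]' 110; python3 -c "
from h import *
go([519.2,-113.6,44],86.3)"
```

```text
time: 5.68
tool_pos: [522.3, -76.4, 43.6]
tool_rot: [3.142, -0.0, 1.509]
force: [-1.1, -0.6, -0.8]
gripper_width: 10.6
at [522.3 -76.4  43.6] yaw 86.5 turn 0.2 shift cm [-3.73 -0.07 -0.04] t 5.7 w 10.6 F [-1.1 -0.6 -0.8]
```

Tip should be at the wall (y≈41). Advance slowly.

```bash
python3 -m crank '[0.4,0,0,0,1, 0.5,0,0,0,1, 0.5,0,0,0,1, 0.5,0,0,0,1,0.3,0,0,0,1,0,0,0,0,1,0,0,0,0,1]' 110; python3 -c "
from h import *
s=snap('top','t4.png');q=snap('scene','s4.png')
crop(s,280,150,420,280,5,'c9.png');crop(q,200,140,400,290,4,'c10.png')
go([519.2,-113.6,44],86.3)"
```

```text
time: 6.27
tool_pos: [523.6, -55.2, 43.5]
tool_rot: [3.142, -0.0, 1.508]
force: [-0.2, -0.6, -0.3]
gripper_width: 10.6
at [523.5 -55.8  43.5] yaw 86.3 turn 0.0 shift cm [-5.8  -0.06 -0.05] t 6.4 w 10.6 F [-0.2  0.7 -1.5]
```

View pics/c9.png

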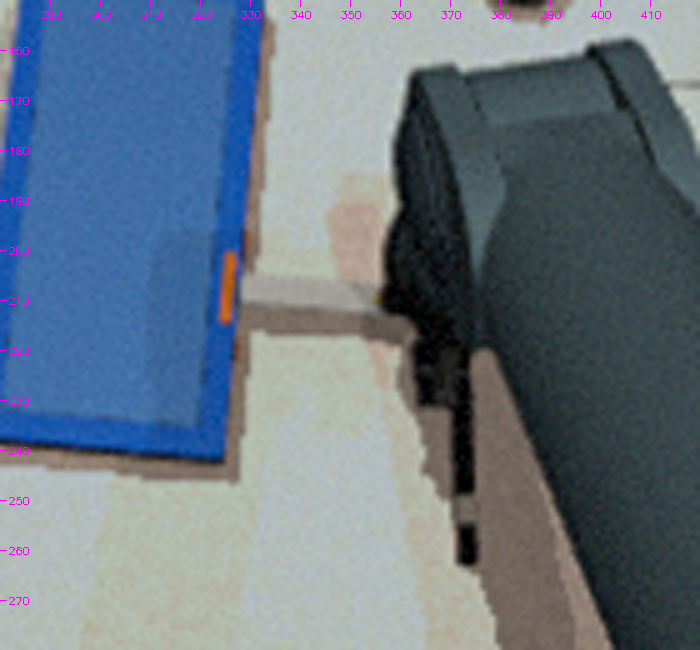

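View pics/c10.png

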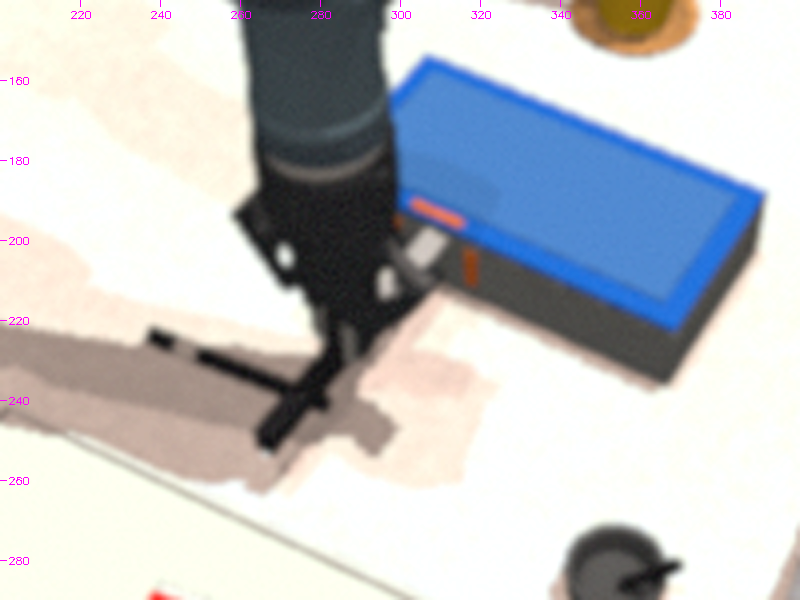

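```bash
python3 -m crank '[0,0,-0.3,0,1, 0,0,-0.3,0,1, 0,0,-0.3,0,1, 0,0,0,0,1, 0,0,0,0,1]' 120; python3 -m crank '[0,0,-0.3,0,1, 0,0,-0.3,0,1, 0,0,-0.3,0,1, 0,0,0,0,1, 0,0,0,0,1]' 120
```

```text
time: 6.78
tool_pos: [523.3, -55.8, 52.5]
tool_rot: [-3.141, 0.0, 1.507]
force: [0.1, -0.4, -1.6]
gripper_width: 10.5
time: 7.2
tool_pos: [523.5, -55.3, 61.7]
tool_rot: [3.142, -0.0, 1.507]
force: [-0.5, 0.7, -1.9]
gripper_width: 10.5
```

```bash
python3 -c "
from h import *
q=snap('scene','s5.png')
crop(q,200,140,400,290,4,'c11.png')"
```

```text
(no output)
```

View pics/c11.png

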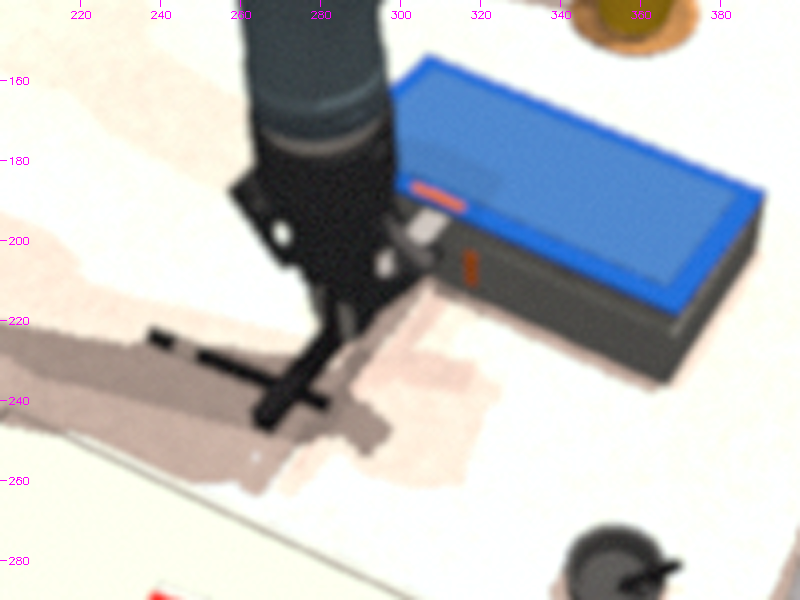

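```bash
python3 -c "
import numpy as np
th=np.linspace(0.123,1.72,17); r=109
h=r*np.cos(th);v=r*np.sin(th)
print(np.c_[th[1:],-np.diff(h)/10,-np.diff(v)/10].round(2))"
```

```text
[[ 0.22  0.19 -1.07]
 [ 0.32  0.29 -1.05]
 [ 0.42  0.4  -1.01]
 [ 0.52  0.49 -0.97]
 [ 0.62  0.59 -0.91]
 [ 0.72  0.68 -0.85]
 [ 0.82  0.76 -0.78]
 [ 0.92  0.83 -0.7 ]
 [ 1.02  0.9  -0.61]
 [ 1.12  0.95 -0.52]
 [ 1.22  1.   -0.42]
 [ 1.32  1.04 -0.32]
 [ 1.42  1.07 -0.22]
 [ 1.52  1.08 -0.11]
 [ 1.62  1.09 -0.  ]
 [ 1.72  1.08  0.11]]
```

```bash
python3 -m crank '[0.19,0,-1.07,0,1, 0.29,0,-1.05,0,1, 0.4,0,-1.01,0,1, 0.49,0,-0.97,0,1, 0.59,0,-0.91,0,1, 0.68,0,-0.85,0,1, 0.76,0,-0.78,0,1, 0.83,0,-0.7,0,1, 0,0,0,0,1]' 120; python3 -c "
from h import *
q=snap('scene','s6.png')
crop(q,200,100,400,250,4,'c12.png')"
```

```text
time: 8.0
tool_pos: [528.3, -10.3, 137.4]
tool_rot: [3.137, -0.002, 1.51]
force: [-0.6, -1.1, -0.9]
gripper_width: 10.2
```

View pics/c12.png

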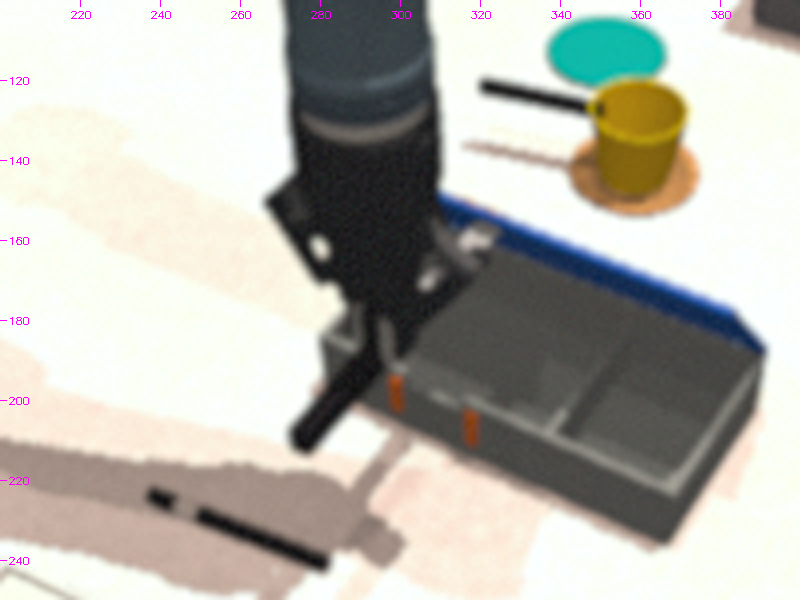

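Cover rising well. Continue the arc.

```bash
python3 -m crank '[0.9,0,-0.61,0,1, 0.95,0,-0.52,0,1, 1,0,-0.42,0,1, 1.04,0,-0.32,0,1, 1.07,0,-0.22,0,1, 1.08,0,-0.11,0,1, 1.09,0,0,0,1, 1.0,0,0.1,0,1, 0,0,0,0,1,0,0,0,0,1]' 120; python3 -c "
from h import *
q=snap('scene','s7.png');s=snap('top','t7.png')
crop(s,250,130,390,260,5,'c14.png')
crop(q,200,80,400,230,4,'c13.png')"
```

```text
time: 8.88
tool_pos: [530.7, 70.0, 155.4]
tool_rot: [-3.14, -0.001, 1.51]
force: [-0.6, 0.1, -0.8]
gripper_width: 10.4
```

View pics/c13.png

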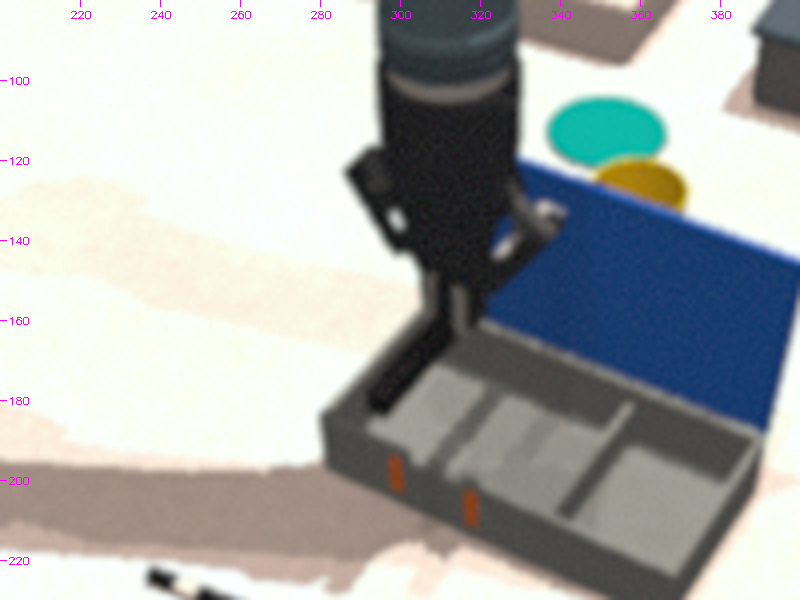

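View pics/c14.png

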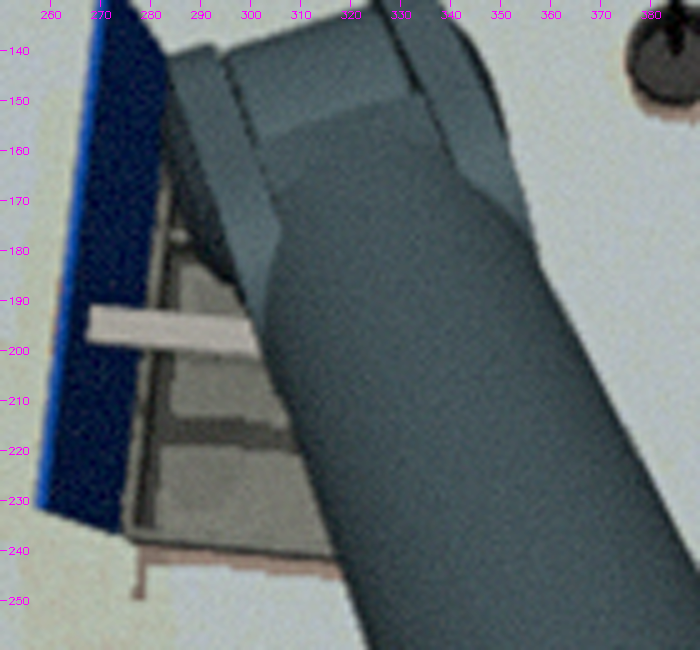

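```bash
python3 -c "
from h import *
go([418,-326,60],86.5)"
```

```text
at [530.7  68.3 155.2] yaw 86.4 turn -0.1 shift cm [-40.04  -8.82   9.53] t 9.0 w 10.6 F [-0.4 -0.4 -0.6]
```

```bash
python3 -m crank '[-1.5,0,0,0,1, -3,0,0,0,1, -3.5,0,0,0,1, -3.5,-0.9,0,0,1, -3.5,-0.9,0,0,1, -3.5,-0.9,0,0,1, -3.5,-0.9,0,0,1, -3.5,-0.9,1.1,0,1, -3.5,-0.9,1.1,0,1, -3.5,-0.9,1.1,0,1, -3.5,-0.9,1.1,0,1, -2.5,-0.9,1.5,0,1, -1,-0.72,1.8,0,1, 0,0,1.8,0,1, 0,0,0,0,1,0,0,0,0,1,0,0,0,0,1]' 120;  python3 -c "
from h import *
q=snap('scene','s8.png');s=snap('top','t8.png')
crop(s,380,130,520,290,4,'c15.png')
go([416.5,-327.5,9.5],91)"
```

```text
time: 10.4
tool_pos: [419.0, -320.2, 61.5]
tool_rot: [3.141, -0.0, 1.508]
force: [1.0, -0.2, 0.0]
gripper_width: 10.2
at [ 419.8 -320.5   62.2] yaw 86.4 turn -4.6 shift cm [-0.69 -0.36  5.27] t 10.5 w 10.3 F [-0.2 -0.4 -1.1]
```

View pics/c15.png

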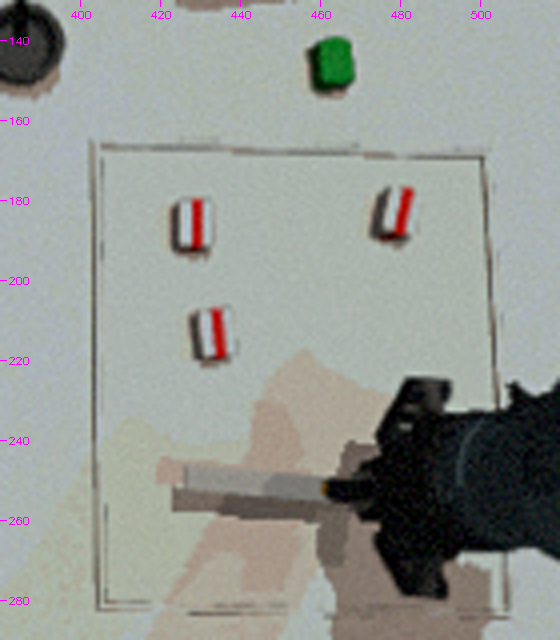

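```bash
python3 -m crank '[-0.3,0,1.5,0,1, 0,0,1.5,0,1, 0,0,1.3,0,1, 0,0,0.6,0,1, 0,0,0.25,0,1, 0,0,0,0,1, 0,0,0,0,1, 0,0,0,0,0.8,0,0,0,0,0.5, 0,0,0,0,0.4,0,0,0,0,0.4]' 60;  python3 -c "
from h import *
go([416.5,-327.5,9.5],91)"
```

```text
time: 11.42
tool_pos: [418.4, -324.0, 9.9]
tool_rot: [3.141, 0.001, 1.507]
force: [0.7, -0.4, 0.2]
gripper_width: 50.9
at [ 418.4 -324.     9.9] yaw 86.3 turn -4.7 shift cm [-0.34 -0.19  0.04] t 11.4 w 50.9 F [ 0.7 -0.4  0.2]
```

```bash
python3 -m crank '[0,0,-1,0,0.4, 0,0,-2,0,0.2, 0,0,-2,0,0.1,0,0,-2,0,0,0,0,0,0,0]';  python3 -c "
from h import *
s=snap('top','t9.png')
m=mask(s,lambda r,g,b:(r>g+50)&(r>b+50),(405,170,500,230)); n,l,st,ce=cv2.connectedComponentsWithStats(m)
for i in range(1,n):
  if st[i,4]>10: print('band',ce[i],unp(s,[ce[i]],29)[0]+[0,1.5,0])
crop(s,380,130,520,290,4,'c16.png')
go([526.5,-238.5,60],88.5)"
```

```text
time: 11.83
tool_pos: [421.2, -325.9, 84.3]
tool_rot: [3.134, 0.005, 1.507]
force: [0.3, -0.3, 0.9]
gripper_width: 85.2
band [480.43333333 182.4       ] [ 612.9404998  -367.90026903   29.        ]
band [428.97142857 185.34285714] [ 600.71476319 -226.71578492   29.        ]
band [434.09677419 212.80645161] [ 526.43969265 -238.62148611   29.        ]
at [ 420.2 -325.2   82.5] yaw 86.3 turn -2.2 shift cm [ 8.96 10.39  2.27] t 11.9 w 85.2 F [-0.7 -1.  -0.5]
```

View pics/c16.png

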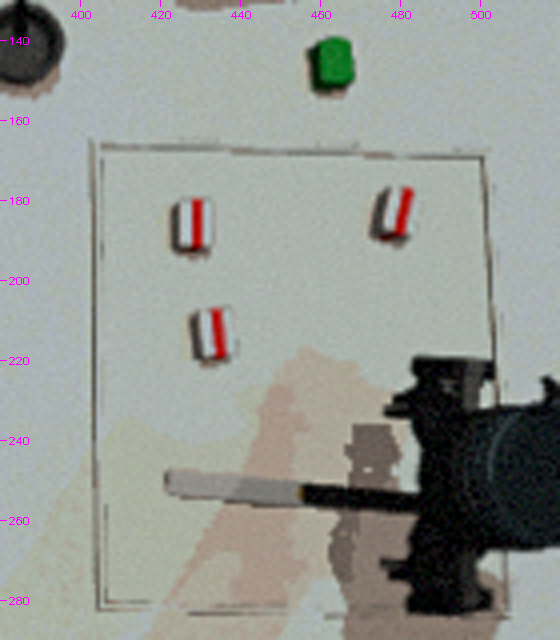

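```bash
python3 -c "
from h import *
s=load('t9.png')
m=mask(s,lambda r,g,b:(r>g+30)&(r>b+30),(405,170,500,230)); n,l,st,ce=cv2.connectedComponentsWithStats(m)
for i in range(1,n):
  if st[i,4]>10:
    ys,xs=np.nonzero(l==i); P=unp(s,np.c_[xs,ys],29)[:,:2]; w=np.linalg.eigh(np.cov(P.T))[1][:,1]; w*=np.sign(w[0]); print(P.mean(0),np.degrees(np.arctan2(w[1],w[0])))
"; python3 -m crank '[1.3,1.5,0.35,0,0, 2.5,2.9,0.6,0,0, 2.5,2.9,0.6,0,0, 1.8,2.1,0.6,0,0, 0.86,0.99,0,3.5,0, 0,0,0,3.5,0,0,0,0,0,0]';python3 -c "
from h import *
go([526.5,-238.5,60],88.5)"
```

```text
[ 612.26705639 -369.36948794] -15.927145079802742
[ 599.81600098 -228.19881845] -2.4250019172142276
[ 526.22637162 -240.68143252] 3.9195050689508792
time: 12.47
tool_pos: [527.8, -238.7, 56.9]
tool_rot: [-3.14, -0.001, 1.387]
force: [-0.2, -0.4, -0.4]
gripper_width: 85.3
at [ 527.8 -238.7   56.9] yaw 79.5 turn -9.0 shift cm [ 0.02 -0.13 -0.31] t 12.5 w 85.3 F [-0.2 -0.4 -0.4]
```

```bash
python3 -m crank '[0,-0.1,1,-6.5,0, 0,0,1.5,-6.5,0, 0,0,1.5,-1,0.2, 0,0,0.8,0,0.3, 0,0,0.2,0,0.5, 0,0,0,0,1, 0,0,0,0,1,0,0,0,0,1,0,0,0,0,1,0,0,0,0,1]' 50;python3 -c "
from h import *
go([526.5,-238.5,60],88.5)"
```

```text
time: 13.3
tool_pos: [526.9, -240.9, 8.5]
tool_rot: [3.141, 0.001, 1.629]
force: [-1.1, 0.3, 0.7]
gripper_width: 30.9
at [ 526.9 -240.9    8.5] yaw 93.3 turn 4.8 shift cm [ 0.24 -0.04 -5.15] t 13.3 w 30.9 F [-1.1  0.3  0.7]
```

```bash
cat >> h.py <<'E'
def case(x,y,z=None):
    a=np.radians(86.3); p=np.array([572.5,106.5])+x*np.array([np.cos(a),np.sin(a)])+y*np.array([-np.sin(a),np.cos(a)])
    return p if z is None else np.array([*p,z])
E
python3 -m crank '[0,0,-1,1,1, 0,0,-2.5,3,1, 0,0,-3.5,3,1, 0,0,-3,0,1,0,0,0,0,1]';python3 -c "
from h import *
go(case(-30,20,100),86.3)"
```

```text
time: 13.72
tool_pos: [532.1, -242.6, 116.0]
tool_rot: [3.128, 0.005, 1.506]
force: [1.1, -0.1, 1.1]
gripper_width: 30.9
at [ 532.1 -242.6  116. ] yaw 86.3 turn 0.0 shift cm [32.11 -0.24  1.44] t 13.7 w 30.9 F [ 1.1 -0.1  1.1]
```

```bash
python3 -m crank '[2,0,0,0,1, 3.7,0,0,0,1, 3.7,0,0,0,1, 3.7,0,0,0,1, 3.7,0,0,0,1, 3.7,0,0,0,1, 3.7,0,0,0,1, 3.7,0,0,0,1, 2.7,0,0.5,0,1, 1.2,0,1.5,0,1, 0,0,2,0,1, 0,0,2,0,1,0,0,0,0,1,0,0,0,0,1]';python3 -c "
from h import *
go(case(-30,20,11),86.3)"
```

```text
time: 14.88
tool_pos: [545.5, 76.3, 47.2]
tool_rot: [-3.139, 0.001, 1.507]
force: [0.7, 0.6, 0.7]
gripper_width: 30.8
at [545.5  76.3  47.2] yaw 86.3 turn 0.0 shift cm [0.19 0.51 3.62] t 14.9 w 30.8 F [0.7 0.6 0.7]
```

```bash
python3 -m crank '[0.1,0.3,1.5,0,1, 0.1,0.2,1.2,0,1, 0,0,0.7,0,1, 0,0,0.2,0,1, 0,0,0,0,1, 0,0,0,0,0.55, 0,0,0,0,0.5,0,0,0,0,0.5, 0,0,-1.5,0,0.5, 0,0,-2.5,0,0.5,0,0,-3,0,0.4,0,0,-3,0,0.2,0,0,0,0,0]';python3 -c "
from h import *
q=snap('scene','s10.png');s=snap('top','t10.png')
crop(s,250,130,390,260,4,'c17.png')
crop(q,200,100,400,290,3,'c18.png')
go([600.5,-226.5,100],88)"
```

```text
time: 15.97
tool_pos: [557.2, 79.6, 119.0]
tool_rot: [3.129, -0.003, 1.507]
force: [0.6, 0.6, 1.1]
gripper_width: 73.6
at [553.6  78.6 114.2] yaw 86.3 turn -1.7 shift cm [-30.32   5.75   1.43] t 16.1 w 85.0 F [-0.8 -0.9  0.4]
```

View pics/c18.png

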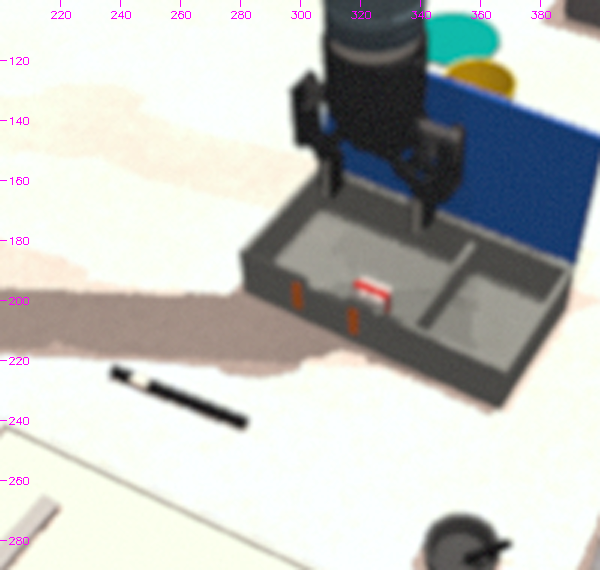

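```bash
python3 -m crank '[-2,0.4,0,0,0, -3.7,0.7,0,0,0, -3.7,0.7,0,0,0, -3.7,0.7,0,0,0, -3.7,0.7,0,0,0, -3.7,0.7,0,0,0, -3.7,0.7,0,0,0, -3,0.6,0.6,0,0, -2,0.35,1,0,0,-1,0.2,1,-1.7,0,0,0,0,0,0,0,0,0,0,0]';python3 -c "
from h import *
s=snap('top','t11.png')
m=mask(s,lambda r,g,b:(r>g+50)&(r>b+50),(405,160,500,250)); n,l,st,ce=cv2.connectedComponentsWithStats(m)
for i in range(1,n):
  if st[i,4]>6: print('band',ce[i],unp(s,[ce[i]],29)[0]+[0,1.5,0],st[i,4])
q=snap('scene','s11.png');m=mask(q,lambda r,g,b:(r>g+50)&(r>b+50),(200,240,320,395)); n,l,st,ce=cv2.connectedComponentsWithStats(m)
for i in range(1,n):
  if st[i,4]>6: print('band',ce[i],unp(q,[ce[i]],29)[0]-[0,1.5,0],st[i,4])
go([600.5,-226.5,60],88)"
```

```text
time: 17.07
tool_pos: [587.9, -226.7, 83.6]
tool_rot: [-3.137, -0.002, 1.534]
force: [0.1, 0.5, 0.3]
gripper_width: 85.3
band [428.90909091 185.45454545] [ 600.40233474 -226.53875381   29.        ] 33
band [277.03571429 301.41071429] [ 601.46697278 -225.89968755   29.        ] 56
band [243.2962963  364.71604938] [ 613.6813388  -368.59239726   29.        ] 81
at [ 589.9 -224.4   85.4] yaw 88.1 turn 0.1 shift cm [-0.18  1.07  2.54] t 17.2 w 85.5 F [-0.2 -0.3  0.5]
```

```bash
python3 -m crank '[-0.1,0.5,1.5,0,0, -0.1,0.5,2,0,0, 0,0.05,2,0,0, 0,0,1.5,0,0.2, 0,0,0.7,0,0.3, 0,0,0,0,0.5, 0,0,0,0,1, 0,0,0,0,1,0,0,0,0,1,0,0,0,0,1,0,0,0,0,1]' 50;python3 -c "
from h import *
go([526.5,-238.5,60],88.5)"
```

```text
time: 18.08
tool_pos: [601.1, -229.5, 10.0]
tool_rot: [3.14, 0.001, 1.536]
force: [-0.3, -0.3, 1.6]
gripper_width: 31.0
at [ 601.1 -229.5   10. ] yaw 88.0 turn -0.5 shift cm [-1.09 -7.43 -5.02] t 18.1 w 31.0 F [-0.3 -0.3  1.6]
```

```bash
python3 -m crank '[0,0,-1,0.8,1, 0,0,-2.5,0.9,1, 0,0,-3.5,0,1, 0,0,-3,0,1,0,0,0,0,1]';python3 -c "
from h import *
go(case(-30,85,100),86.3)"
```

```text
time: 18.5
tool_pos: [606.0, -230.8, 117.5]
tool_rot: [3.128, 0.004, 1.506]
force: [2.4, 0.1, 1.3]
gripper_width: 30.6
at [ 606.  -230.8  117.5] yaw 86.3 turn -0.0 shift cm [ 30.45 -14.04   1.44] t 18.5 w 30.6 F [2.4 0.1 1.3]
```

```bash
python3 -m crank '[1.9,-0.8,0,0,1, 3.4,-1.6,0,0,1, 3.4,-1.6,0,0,1, 3.4,-1.6,0,0,1, 3.4,-1.6,0,0,1, 3.4,-1.6,0,0,1, 3.4,-1.6,0,0,1, 3.4,-1.6,0,0,1, 3.2,-1.3,0.5,0,1, 1.5,-0.5,1.5,0,1, 0,0,2,0,1, 0,0,2,0,1,0,0,0,0,1,0,0,0,0,1]';python3 -c "
from h import *
go(case(-30,85,11),86.3)"
```

```text
time: 19.67
tool_pos: [480.9, 82.7, 48.3]
tool_rot: [-3.139, 0.001, 1.507]
force: [-0.2, -0.3, 0.4]
gripper_width: 30.8
at [480.9  82.7  48.3] yaw 86.3 turn 0.0 shift cm [-0.03  0.5   3.73] t 19.7 w 30.8 F [-0.2 -0.3  0.4]
```

```bash
python3 -m crank '[0,0.3,1.5,0,1, 0,0.2,1.2,0,1, 0,0,0.7,0,1, 0,0,0.3,0,1, 0,0,0,0,1, 0,0,0,0,0.55, 0,0,0,0,0.5,0,0,0,0,0.5, 0,0,-1.5,0,0.5, 0,0,-2.5,0,0.5,0,0,-3,0,0.4,0,0,-3,0,0.2,0,0,0,0,0]';python3 -c "
from h import *
q=snap('scene','s12.png');s=snap('top','t12.png')
crop(q,200,100,400,290,3,'c19.png')
m=mask(q,lambda r,g,b:(r>g+50)&(r>b+50),(200,240,320,395)); n,l,st,ce=cv2.connectedComponentsWithStats(m)
for i in range(1,n):
  if st[i,4]>6: print('band',ce[i],unp(q,[ce[i]],29)[0]-[0,1.5,0],st[i,4])
go([613,-368.3,100],74)"
```

```text
time: 20.75
tool_pos: [492.0, 84.0, 117.8]
tool_rot: [3.13, -0.002, 1.507]
force: [1.1, 0.2, 1.0]
gripper_width: 73.5
band [243.24657534 364.80821918] [ 613.69653759 -368.78166812   29.        ] 73
at [488.5  82.9 113.6] yaw 86.3 turn 12.3 shift cm [-39.94  24.4    1.44] t 20.9 w 85.3 F [-0.3  0.5 -0.1]
```

View pics/c19.png

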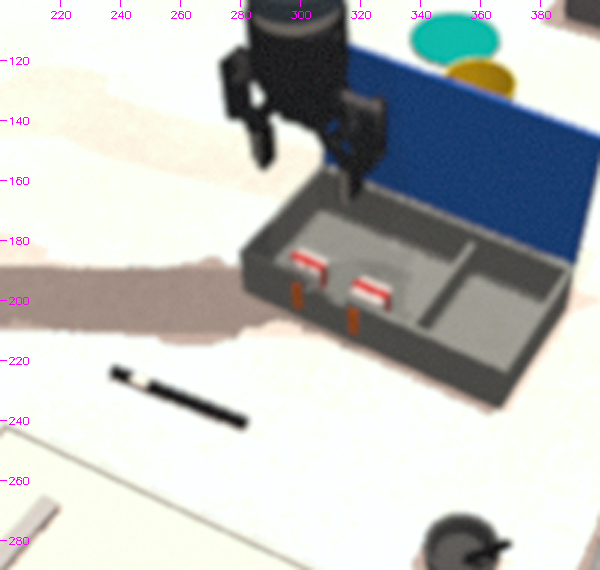

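```bash
python3 -m crank '[0,0,0,6.1,0, 0,0,0,6.2,0, -1.94,1.2,0,0,0, -3.2,2,0,0,0, -3.2,2,0,0,0, -3.2,2,0,0,0, -3.2,2,0,0,0, -3.2,2,0,0,0, -3.2,2,0,0,0, -3.2,2,0,0,0, -3.2,2,0,0,0, -3.2,2,0,0,0, -3.2,2,0,0,0, -3,1.6,0.5,0,0, -2,1,1,0,0, -0.8,0.4,1,0,0,0,0,1,0,0,0,0,0,0,0]';python3 -c "
from h import *
go([613,-368.3,8],74)"
```

```text
time: 22.35
tool_pos: [607.4, -363.0, 71.8]
tool_rot: [-3.133, -0.003, 1.293]
force: [-0.1, 0.9, -0.3]
gripper_width: 85.4
at [ 607.4 -363.    71.8] yaw 74.1 turn 0.1 shift cm [-0.38  0.75  6.37] t 22.4 w 85.4 F [-0.1  0.9 -0.3]
```

```bash
python3 -m crank '[-0.1,0.3,1.5,0,0, -0.1,0.3,2,0,0, 0,0.05,1.5,0,0, 0,0,1,0,0.2, 0,0,0.4,0,0.3, 0,0,0,0,0.5, 0,0,0,0,1, 0,0,0,0,1,0,0,0,0,1,0,0,0,0,1,0,0,0,0,1]' 50;python3 -c "
from h import *
go([613,-368.3,8],74)"
```

```text
time: 23.27
tool_pos: [616.8, -370.1, 14.0]
tool_rot: [3.14, 0.0, 1.292]
force: [-0.1, -0.9, 1.7]
gripper_width: 30.6
at [ 616.8 -370.1   14. ] yaw 74.0 turn 0.0 shift cm [ 0.07 -0.42  0.6 ] t 23.3 w 30.6 F [-0.1 -0.9  1.7]
```

```bash
python3 -m crank '[0,0,-1,0,1, 0,0,-2.5,0,1, 0,0,-3.5,-6.1,1, 0,0,-2.5,-6.2,1,0,0,0,0,1]';python3 -c "
from h import *
go(case(5,50,100),86.3)"
```

```text
time: 23.68
tool_pos: [620.9, -372.2, 116.6]
tool_rot: [3.129, 0.006, 1.509]
force: [1.4, -0.6, 1.7]
gripper_width: 30.7
at [ 620.9 -372.2  116.6] yaw 86.5 turn 0.2 shift cm [ 47.97 -12.93   1.23] t 23.7 w 30.7 F [ 1.4 -0.6  1.7]
```

```bash
python3 -m crank '[2,-0.53,0,0,1, 3.7,-1,0,0,1, 3.7,-1,0,0,1, 3.7,-1,0,0,1, 3.7,-1,0,0,1, 3.7,-1,0,0,1, 3.7,-1,0,0,1, 3.7,-1,0,0,1, 3.7,-1,0,0,1, 3.7,-1,0,0,1, 3.7,-1,0,0,1, 3.7,-1,0,0,1, 3.27,-0.9,0.5,0,1, 1.7,-0.5,1.5,0,1, 0,0,2,0,1, 0,0,2,0,1,0,0,0,0,1,0,0,0,0,1]';python3 -c "
from h import *
go(case(5,50,16.5),86.3)"
```

```text
time: 25.18
tool_pos: [516.3, 113.9, 47.2]
tool_rot: [-3.139, 0.001, 1.506]
force: [-0.3, -0.2, 0.4]
gripper_width: 30.5
at [516.3 113.9  47.2] yaw 86.3 turn 0.0 shift cm [0.13 0.67 3.06] t 25.2 w 30.5 F [-0.3 -0.2  0.4]
```

```bash
python3 -m crank '[0,0.4,1.5,0,1, 0,0.2,1.0,0,1, 0,0,0.5,0,1, 0,0,0.1,0,1, 0,0,0,0,1, 0,0,0,0,0.55, 0,0,0,0,0.5,0,0,0,0,0.5, 0,0,-1.5,0,0.5, 0,0,-2.5,0,0.5,0,0,-3,0,0.4,0,0,-3,0,0.2,0,0,-3,0,0,0,0,-3,0,0,0,0,0,0,0]';python3 -c "
from h import *
q=snap('scene','s13.png');s=snap('top','t13.png')
crop(q,200,50,400,240,3,'c20.png')
crop(s,180,130,390,260,3,'c21.png')
go([613,-368.3,100],74)"
```

```text
time: 26.43
tool_pos: [528.4, 115.7, 184.3]
tool_rot: [3.128, -0.003, 1.507]
force: [0.9, 0.4, 1.2]
gripper_width: 85.6
at [524.9 114.4 179. ] yaw 86.3 turn 12.3 shift cm [-43.98  21.74   7.97] t 26.5 w 85.6 F [-0.4  0.4 -0.7]
```

View pics/c20.png

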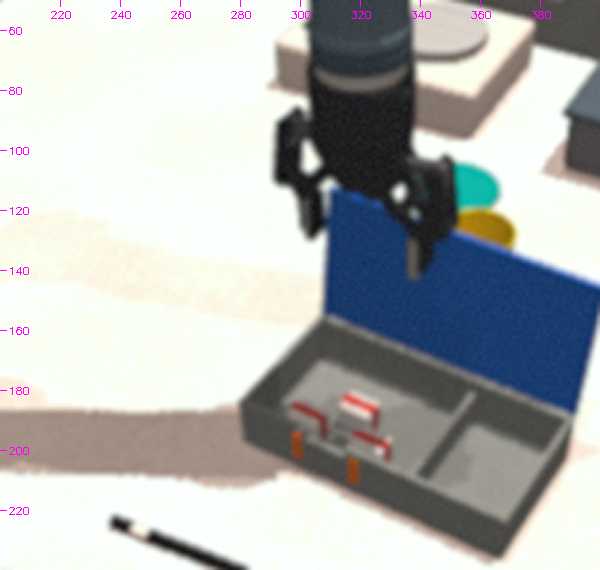

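View pics/c21.png

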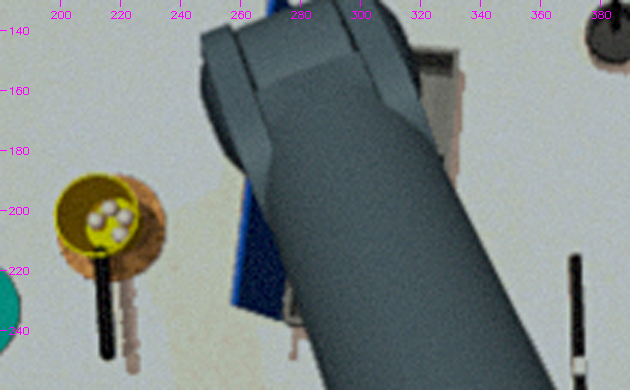

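```bash
python3 - <<'E'
from h import *
s=load('top0.png');q=load('scene0.png')
print('rim',unp(s,[[212,201.5]],64)[0]+[0,1.5,0]); print('end',unp(s,[[215.7,248]],54)[0]+[0,1.5,0]); print('root',unp(s,[[213.5,222]],54)[0]+[0,1.5,0])
c=s['color'].astype(int)
m=mask(s,lambda r,g,b:(r>b+18)&(g<r-10)&(r<130),(190,180,245,230)); ys,xs=np.nonzero(m)
h=cv2.convexHull(np.c_[xs,ys].astype(np.int32)); print('coaster', cv2.fitEllipse(h))
crop(q,310,90,400,165,8,'c22.png')
E
```

```text
rim [534.96540057 341.88592384  64.        ]
end [417.27159446 326.21419722  54.        ]
root [483.38251826 336.81144992  54.        ]
coaster ((216.8388214111328, 206.6388397216797), (35.88718032836914, 40.01410675048828), 162.83700561523438)
```

View pics/c22.png

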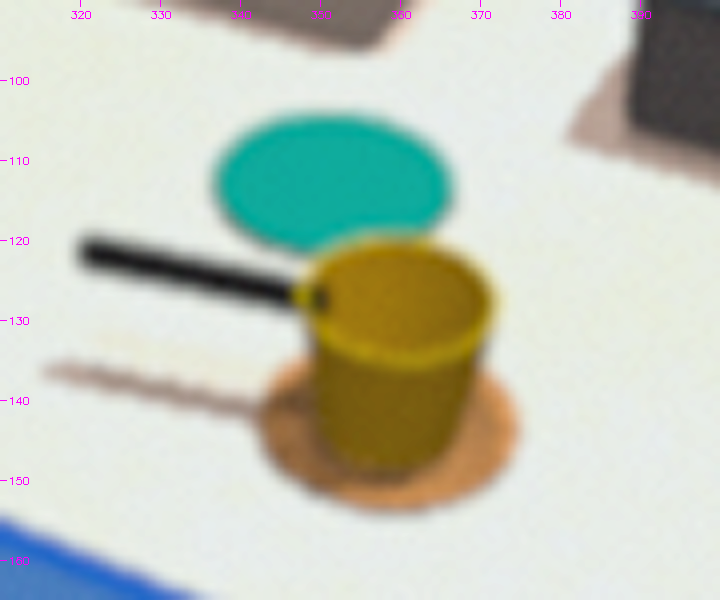

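```bash
python3 - <<'E'
from h import *
s=load('top0.png');q=load('scene0.png')
print('coaster',unp(s,[[217.3,206]],4)[0]+[0,1.5,0],unp(q,[[358.6,143.5]],4)[0]-[0,1.5,0])
print(env.observe()['joints'].round(2))
E
python3 -m crank '[0,0,-2,0,0, 0,0,-2,6,0, 0,0,-1,7,0, 0,0,0,7,0, 0,0,0,7,0, 0,0,0,7,0, 0,0,0,7,0, 0,0,0,7,0,0,0,0,7,0,0,0,0,7,0,0,0,0,7,0,0,0,0,7,0,0,0,0,2.7,0,0,0,0,0,0]';python3 -c "
from h import *
print(env.observe()['joints'].round(2))
go([475.5,334,220],7.6)"
```

```text
coaster [532.9848441  344.07734296   4.        ] [538.22319091 341.03619159   4.        ]
[ 0.14  0.26 -0.49  1.9   0.15  1.   -0.48]
time: 27.7
tool_pos: [522.2, 113.6, 224.9]
tool_rot: [3.141, 0.004, 0.133]
force: [0.6, 0.6, -0.1]
gripper_width: 85.4
[ 0.02  0.2  -0.34  1.87  0.07  1.1  -1.79]
at [522.2 113.6 224.9] yaw 7.6 turn 0.0 shift cm [ -1.71 -22.46   0.48] t 27.7 w 85.4 F [ 0.6  0.6 -0.1]
```

```bash
python3 -m crank '[-0.1,-1.5,0,0,0, -0.2,-3,0,0,0, -0.3,-3.5,0,0,0, -0.3,-3.5,0,0,0, -0.3,-3.5,0,0,0, -0.3,-3.5,0,0,0, -0.2,-2.5,1,0,0, 0,-1.4,2,0,0, 0,0,3,0,0, 0,0,3,0,0, 0,0,1,0,0, 0,0,0,0,0,0,0,0,0,0]';python3 -c "
from h import *
q=snap('scene','s14.png');s=snap('top','t14.png')
crop(q,270,50,400,170,5,'c23.png')
crop(s,180,150,300,270,5,'c24.png')
print(env.observe()['joints'].round(2))
go([475.5,334,36],7.6)"
```

```text
time: 28.78
tool_pos: [476.6, 333.2, 126.3]
tool_rot: [3.141, 0.002, 0.133]
force: [-0.7, -0.8, 0.2]
gripper_width: 85.4
[-0.31  0.41 -0.45  1.83  0.21  0.94 -2.29]
at [478.3 334.4 128.7] yaw 7.6 turn 0.0 shift cm [-0.31  0.02  9.26] t 28.9 w 85.6 F [0.1 0.5 0.9]
```

View pics/c23.png

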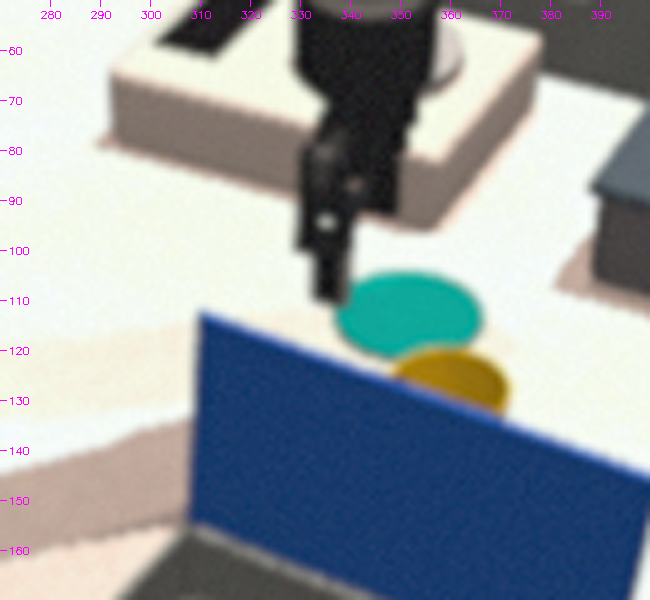

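View pics/c24.png

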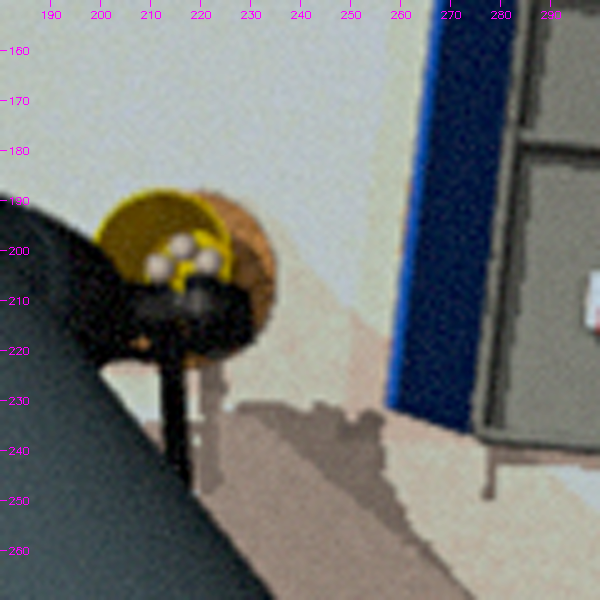

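```bash
python3 -m crank '[-0.1,0,2,0,0, -0.1,0,2.5,0,0, -0.1,0,2.5,0,0, 0,0,1.5,0,0, 0,0,0.6,0,0, 0,0,0,0,0.4, 0,0,0,0,0.8, 0,0,0,0,1,0,0,0,0,1,0,0,0,0,1,0,0,0,0,1,0,0,0,0,1]' 45;python3 -c "
from h import *
go([475.5,334,36],7.6)"
```

```text
time: 29.88
tool_pos: [474.4, 334.0, 36.8]
tool_rot: [-3.141, -0.001, 0.134]
force: [0.1, 0.3, 3.1]
gripper_width: 12.3
at [474.4 334.   36.8] yaw 7.7 turn 0.1 shift cm [0.1  0.01 0.08] t 29.9 w 12.3 F [0.1 0.3 3.1]
```

```bash
python3 -m crank '[0,0,-0.5,0,1, 0,0,-1,0,1, 0,0,-1.5,0,1, 0,0,-2,0,1, 0,0,-2,0,1, 0,0,0,0,1, 0,0,0,0,1]' 45;python3 -c "
from h import *
q=snap('scene','s15.png');s=snap('top','t15.png')
crop(q,270,50,400,170,5,'c25.png')
crop(s,180,150,300,270,5,'c26.png')
go([475.5,334,36],7.6)"
```

```text
time: 30.47
tool_pos: [474.8, 333.9, 107.2]
tool_rot: [-3.14, -0.003, 0.133]
force: [-0.9, 0.3, -2.4]
gripper_width: 12.2
at [473.1 332.4 104.8] yaw 7.6 turn 0.0 shift cm [ 0.27 -0.13  6.88] t 30.6 w 12.5 F [ 0.   0.3 -2.4]
```

View pics/c25.png

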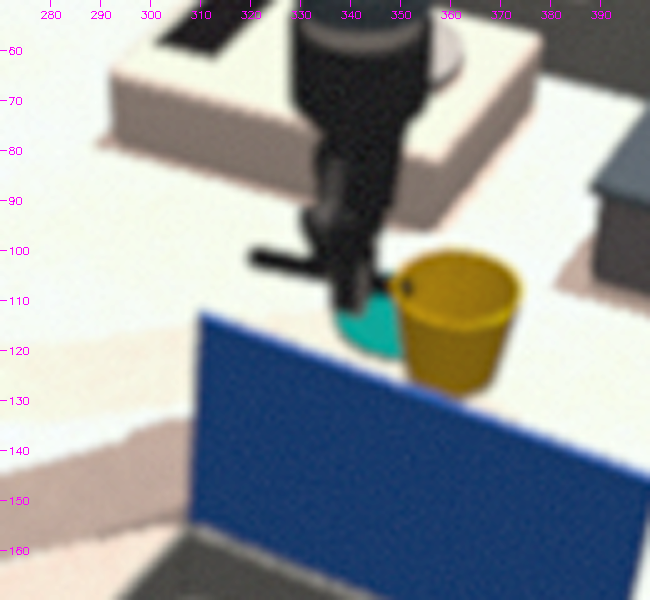

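View pics/c26.png

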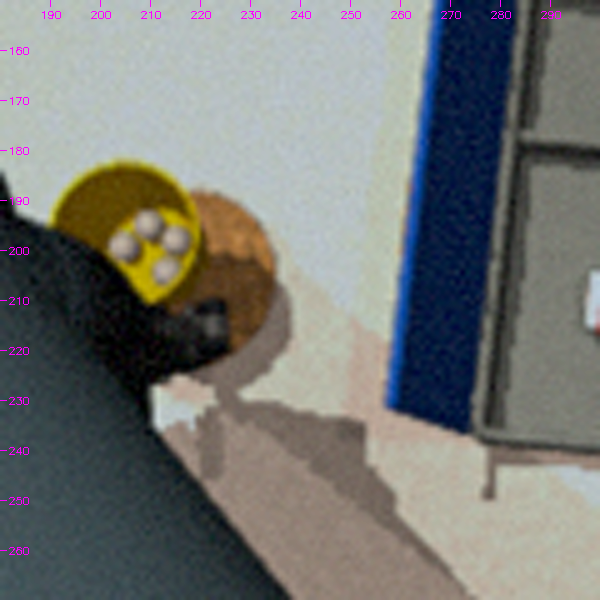

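```bash
python3 -m crank '[0,0,-1,0,1, 0,0,-2,0,1, 0,0,-2.5,0,1, 0,0,-2.5,0,1, 0,0,-2.5,2,1, 0,0,-2.5,3,1, 0,0,-1.5,3,1, 0,0,-0.5,3,1, 0,0,0,0.3,1,0,0,0,0,1]' 35;python3 -c "
from h import *
go(case(-125,-19,250),-3.7)
go(case(-125,-19,77),-3.7)"
```

```text
time: 31.4
tool_pos: [473.5, 333.1, 255.3]
tool_rot: [3.141, 0.001, -0.063]
force: [0.2, -0.3, -1.5]
gripper_width: 12.6
at [473.5 333.1 255.3] yaw -3.6 turn 0.1 shift cm [13.25 34.47  0.55] t 31.4 w 12.6 F [ 0.2 -0.3 -1.5]
at [473.5 333.1 255.3] yaw -3.6 turn 0.1 shift cm [13.26 34.46 17.85] t 31.4 w 12.6 F [ 0.2 -0.3 -1.5]
```

```bash
python3 -m crank '[0.3,0.8,0,0,1, 0.6,1.6,0,0,1, 1,2.6,0,0,1, 1.1,2.9,0,0,1, 1.1,2.9,0,0,1, 1.1,2.9,0,0,1, 1.1,2.9,0,0,1, 1.1,2.9,0,0,1, 1.1,2.9,0,0,1, 1.1,2.9,0,0,1, 1.1,2.9,0,0,1, 1.1,2.9,0,0,1, 0.8,2,0,0,1, 0.5,1.3,0,0,1, 0.2,0.4,0,0,1, 0,0,0,0,1,0,0,0,0,1]' 30;python3 -c "
from h import *
go(case(-125,-19,77),-3.7)"
```

```text
time: 32.82
tool_pos: [583.8, -20.5, 255.2]
tool_rot: [-3.14, 0.002, -0.062]
force: [0.2, 0.3, -3.0]
gripper_width: 12.5
at [583.8 -20.5 255.2] yaw -3.5 turn 0.2 shift cm [-0.02 -0.07 17.82] t 32.8 w 12.5 F [ 0.2  0.3 -3. ]
```

```bash
python3 -m crank '[0,0,1,0,1, 0,0,2,0,1, 0,0,2.7,0,1, 0,0,2.7,0,1, 0,0,2.7,0,1, 0,0,2.7,0,1, 0,0,2,0,1, 0,0,1.2,0,1, 0,0,0.6,0,1, 0,0,0,0,1,0,0,0,0,1,0,0,0,0,1]' 25;python3 -c "
from h import *
q=snap('scene','s16.png');s=snap('top','t16.png')
crop(q,270,100,430,260,4,'c27.png')
crop(s,250,110,390,260,4,'c28.png')
go(case(-125,-19,77),-3.7)"
```

```text
time: 33.82
tool_pos: [586.1, -22.0, 81.6]
tool_rot: [-3.141, -0.004, -0.063]
force: [0.0, 0.4, -1.5]
gripper_width: 12.7
at [586.  -22.4  81.7] yaw -3.7 turn 0.0 shift cm [-0.28 -0.27  0.47] t 33.9 w 12.5 F [-0.2  0.2 -2. ]
```

View pics/c27.png

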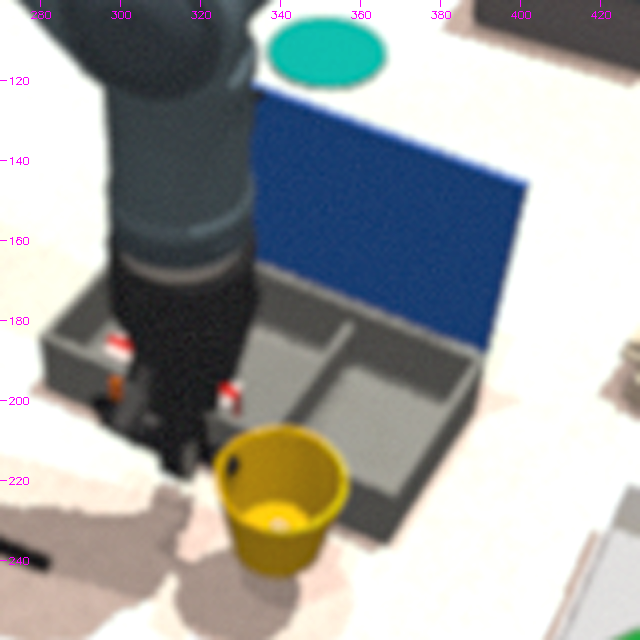

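View pics/c28.png

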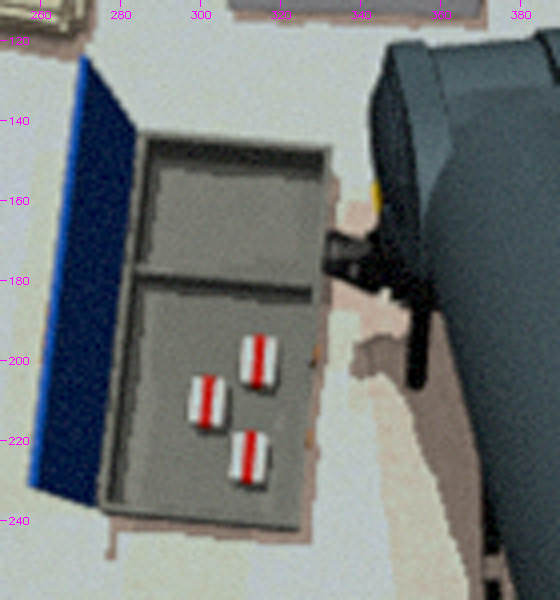

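```bash
python3 -c "
from h import *
q=load('s16.png');s=load('t16.png')
o=env.observe()['tool_pos']; a=np.radians(-3.7); c=o[:2]+61*np.array([np.cos(a),np.sin(a)])
print(proj(q,[*c,o[2]+27.2]),c-case(-125,-80),'div',proj(s,case(0,-35,40)),'ends',proj(s,case(0,-125,52)),proj(s,case(0,125,52)),proj(s,case(-62.5,0,52)))
print(unp(q,[[340,218.5]],o[2]+27.2))"
```

```text
[[338.96042574 219.56446094]] [ 2.59167449 -2.89399069] div [[305.22715233 178.56369896]] ends [[308.40072803 144.79444305]] [[298.85545157 238.41151609]] [[327.62282485 192.68697443]]
[[647.58469623 -22.55920677 108.86119873]]
```

```bash
python3 -c "
import numpy as np
ph=np.radians(np.arange(0,121,10)); x=-28*np.cos(ph)+42*np.sin(ph); z=28*np.sin(ph)+42*np.cos(ph)
e=np.where(ph<1.2,-65,-61)
print(np.c_[np.degrees(ph),e+x,52+z-17.2][:].round(1)); print(np.c_[-np.diff(e+x),-np.diff(z)].round(1)/10)"
```

```text
[[  0.  -93.   76.8]
 [ 10.  -85.3  81. ]
 [ 20.  -76.9  83.8]
 [ 30.  -68.2  85.2]
 [ 40.  -59.5  85. ]
 [ 50.  -50.8  83.2]
 [ 60.  -42.6  80. ]
 [ 70.  -31.1  75.5]
 [ 80.  -24.5  69.7]
 [ 90.  -19.   62.8]
 [100.  -14.8  55.1]
 [110.  -12.   46.7]
 [120.  -10.6  38. ]]
[[-0.77 -0.42]
 [-0.83 -0.28]
 [-0.87 -0.13]
 [-0.88  0.02]
 [-0.86  0.17]
 [-0.82  0.32]
 [-1.15  0.46]
 [-0.66  0.58]
 [-0.55  0.69]
 [-0.42  0.77]
 [-0.28  0.83]
 [-0.13  0.87]]
```

```bash
python3 -m crank '[-0.3,0,0.47,0,1, 0,-1.0,0,0,1, 0,-1.5,0,0,1, 0,-1,0,0,1, 0,-0.77,-0.42,0,1, 0,-0.83,-0.28,0,1, 0,-0.87,-0.13,0,1, 0,-0.88,0.02,0,1, 0,0,0,0,1]' 25;python3 -c "
from h import *
q=snap('scene','s17.png')
crop(q,270,100,430,260,4,'c29.png')
go(case(-59.5,-19,85),-3.7)"
```

```text
time: 34.67
tool_pos: [584.4, 41.3, 84.7]
tool_rot: [3.134, 0.004, -0.068]
force: [-6.5, -8.5, 9.1]
gripper_width: 12.4
at [584.4  40.9  84.7] yaw -3.9 turn -0.2 shift cm [ 0.28 -0.52 -0.04] t 34.7 w 12.3 F [-6.2 -9.3  9.7]
```

View pics/c29.png

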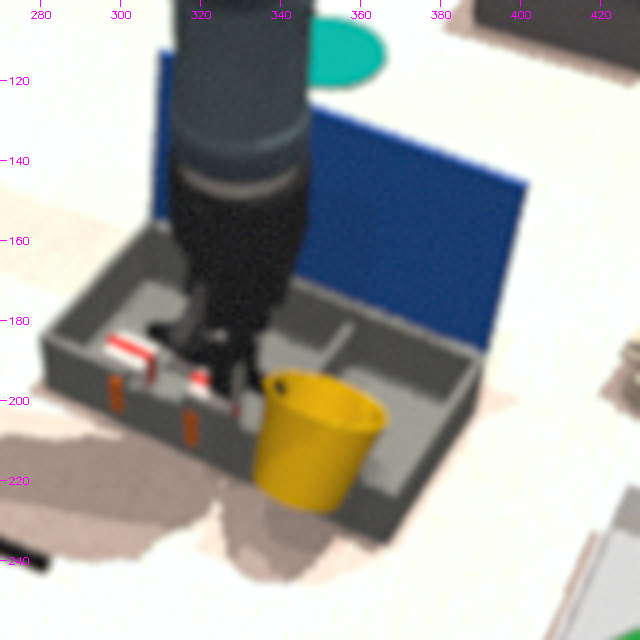

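```bash
python3 -m crank '[0.1,-0.9,0.1,0,1, 0,-0.85,0.2,0,1, 0,-0.82,0.32,0,1, 0,-0.9,0.46,0,1, 0,-0.7,0.55,0,1,0,0,0,0,1]' 25;python3 -c "
from h import *
q=snap('scene','s18.png')
crop(q,270,100,430,260,4,'c30.png')
go(case(-24.5,-19,70),-3.7)"
```

```text
time: 35.22
tool_pos: [591.0, 88.8, 67.8]
tool_rot: [-3.141, -0.003, -0.062]
force: [-0.8, -1.6, 4.7]
gripper_width: 12.2
at [590.9  88.7  68.1] yaw -3.6 turn 0.1 shift cm [-0.05  0.79 -0.19] t 35.3 w 12.5 F [-1.1 -1.1  4.8]
```

View pics/c30.png

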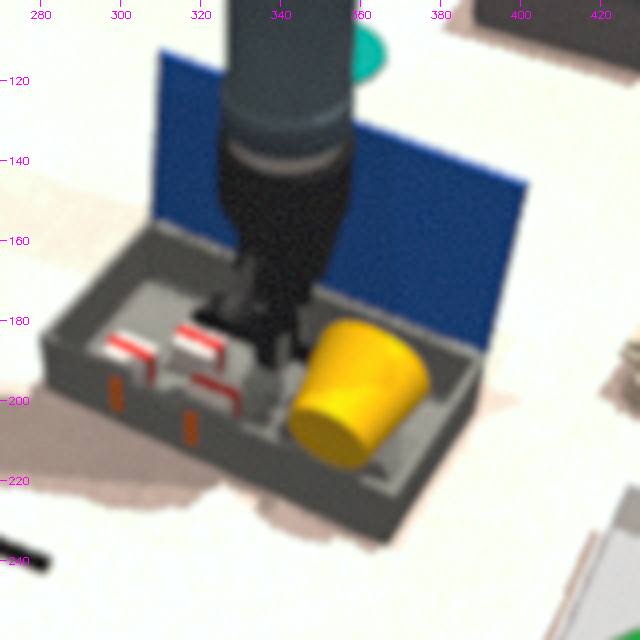

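```bash
python3 -m crank '[0,0,0.5,0,1, 0,0,0.6,0,1, 0,0,0.6,0,1, 0,0,0.4,0,1,0,0,0,0,1,0,0,0,0,1,0,0,0,0,1]' 25;python3 -c "
from h import *
q=snap('scene','s19.png');s=snap('top','t19.png')
crop(q,270,100,430,260,4,'c31.png');crop(s,250,110,390,260,4,'c32.png')
go(case(-12,-19,47),-3.7)"
```

```text
time: 35.85
tool_pos: [590.0, 92.8, 46.2]
tool_rot: [-3.136, -0.002, -0.059]
force: [-0.6, 5.6, 3.3]
gripper_width: 12.3
at [590.   92.8  46.2] yaw -3.4 turn 0.3 shift cm [ 0.06 -0.06 -0.08] t 36.0 w 12.3 F [-0.6  4.9  1.5]
```

View pics/c31.png

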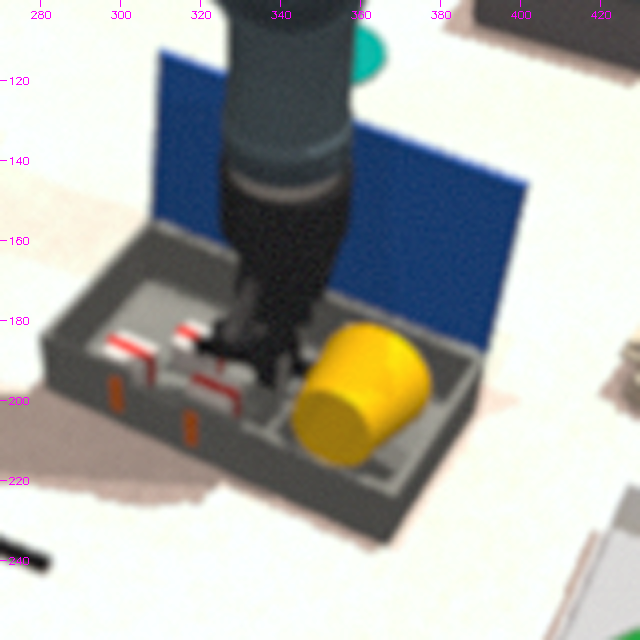

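View pics/c32.png

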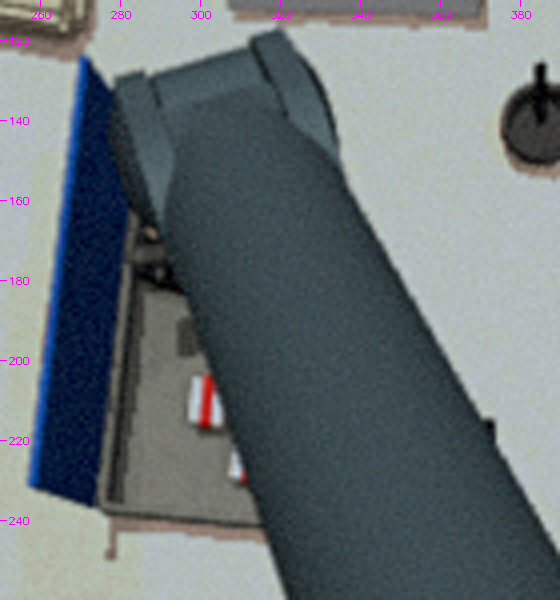

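```bash
python3 -m crank '[0,0,-0.7,0,1, 0,0,-0.9,0,1, 0,0.4,-0.6,0,1, 0,0.8,-0.3,0,1, 0,0.2,0,0,1,0,0,0,0,1]' 25;python3 -c "
from h import *
go(case(-24,-19,66),-3.7)
q=snap('scene','s20.png')
crop(q,270,100,430,260,4,'c33.png')"
```

```text
time: 36.45
tool_pos: [588.1, 70.0, 70.7]
tool_rot: [3.139, 0.001, -0.068]
force: [-0.9, -0.1, -2.0]
gripper_width: 12.4
at [588.1  70.   70.7] yaw -3.9 turn -0.2 shift cm [ 0.1  -1.14  0.46] t 36.5 w 12.4 F [-0.9 -0.1 -2. ]
```

View pics/c33.png

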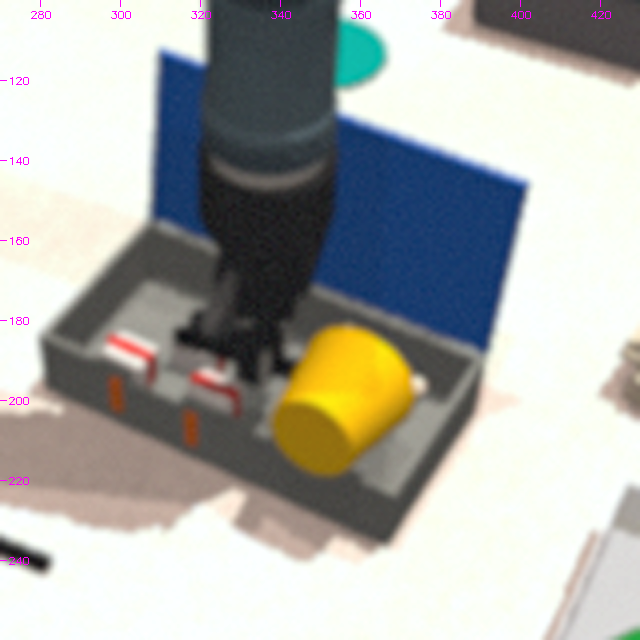

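```bash
python3 -m crank '[0,-0.6,0.5,0,1, 0,-0.5,0.6,0,1, 0,0,0.6,0,1, 0,0,0.5,0,1,0,0,0.2,0,1,0,0,0,0,1,0,0,0,0,1]' 25;python3 -c "
from h import *
go(case(-24,-19,47),-3.7)
q=snap('scene','s21.png')
crop(q,270,100,430,260,4,'c34.png')"
```

```text
time: 37.08
tool_pos: [589.2, 88.4, 47.4]
tool_rot: [-3.138, -0.0, -0.06]
force: [-1.6, 6.0, 3.3]
gripper_width: 12.3
at [589.2  88.4  47.4] yaw -3.5 turn 0.2 shift cm [0.11 0.7  0.03] t 37.1 w 12.3 F [-1.6  6.   3.3]
```

View pics/c34.png

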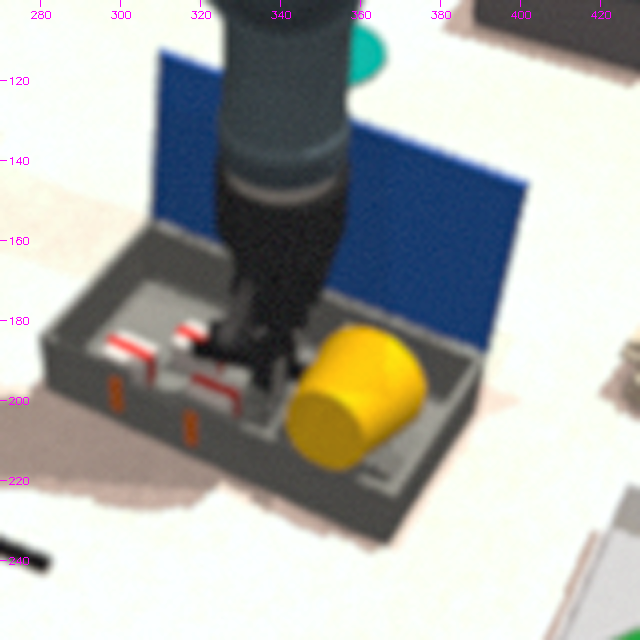

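```bash
python3 -m crank '[0,0.5,0,0,1, 0,-0.6,0,0,1, 0,0.6,0,0,1,0,-0.5,0,0,1, 0,0,-1,0,1, 0,0,-1.5,0,1, 0,1.5,-1.5,0,1, 0,2.5,-1.5,0,1, 0,3,0,0,1, 0,3,0,0,1,0,2,0,0,1,0,0,0,0,1,0,0,0,0,1]' 25;python3 -c "
from h import *
go(case(-24,-19,66),-3.7)
q=snap('scene','s22.png');s=snap('top','t22.png')
crop(q,270,100,430,260,4,'c35.png');crop(s,250,110,390,260,4,'c36.png')"
```

```text
time: 38.22
tool_pos: [579.6, -39.0, 101.0]
tool_rot: [3.14, 0.004, -0.071]
force: [-0.3, 0.9, -1.5]
gripper_width: 12.1
at [579.6 -39.  101. ] yaw -4.0 turn -0.3 shift cm [  0.27 -12.08   3.47] t 38.2 w 12.1 F [-0.3  0.9 -1.5]
```

View pics/c35.png

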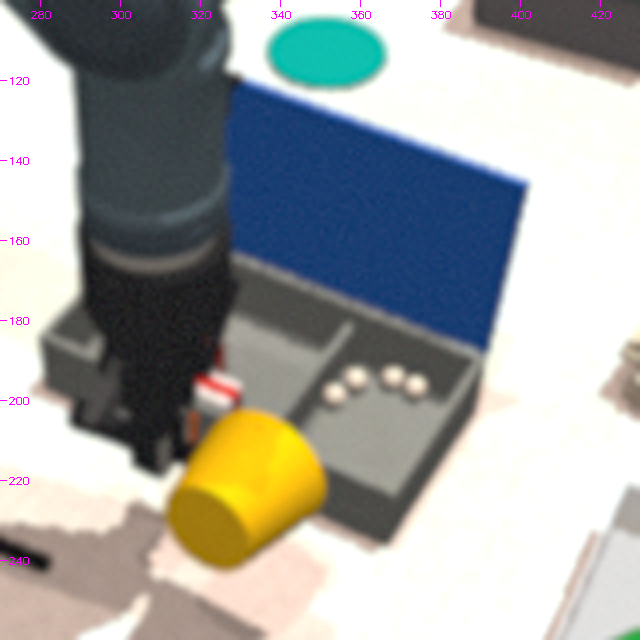

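View pics/c36.png

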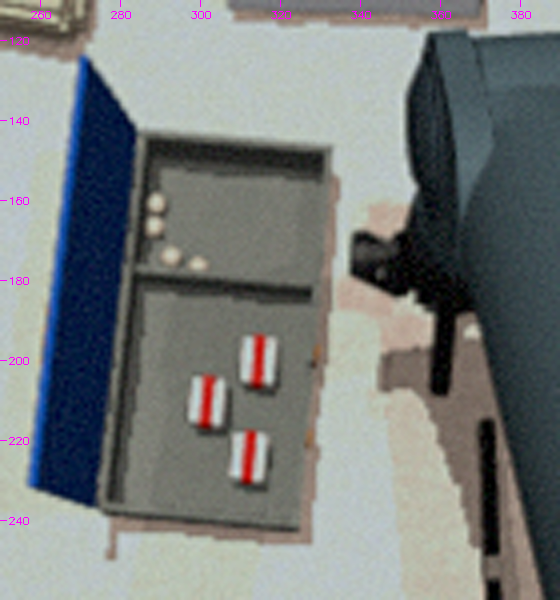

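```bash
python3 -c "
from h import *
ph=np.radians(np.arange(95,-1,-10)); x=-24*np.cos(ph)+50*np.sin(ph); z=24*np.sin(ph)+50*np.cos(ph)
print(np.c_[np.degrees(ph),-60+x,52+z-17.2].round(1)); print(np.c_[-np.diff(x),-np.diff(z)].round(1)/10)
go(case(-4,-19,100),-3.7)"; python3 -m crank '[0.2,-1.5,0,0,1, 0,-2.5,0,0,1, 0,-2.5,0,0,1, 0,-2.5,0,0,1, 0,-2.5,0,0,1,0,-1.8,0,0,1, 0,-0.8,0,0,1, 0,0,0,0,1,0,0,0,0,1]' 20;python3 -c "
from h import *
go(case(-6,-19,63),-3.7)"
```

```text
[[ 95.   -8.1  54.4]
 [ 85.  -12.3  63.1]
 [ 75.  -17.9  70.9]
 [ 65.  -24.8  77.7]
 [ 55.  -32.8  83.1]
 [ 45.  -41.6  87.1]
 [ 35.  -51.   89.5]
 [ 25.  -60.6  90.3]
 [ 15.  -70.2  89.3]
 [  5.  -79.6  86.7]]
[[ 0.42 -0.87]
 [ 0.56 -0.79]
 [ 0.69 -0.68]
 [ 0.8  -0.55]
 [ 0.88 -0.4 ]
 [ 0.94 -0.24]
 [ 0.96 -0.07]
 [ 0.96  0.1 ]
 [ 0.93  0.26]]
at [580.6 -34.6 101.3] yaw -3.7 turn 0.0 shift cm [  0.19 -13.63   0.14] t 38.3 w 12.4 F [ 0.8 -0.3 -2.5]
time: 39.07
tool_pos: [592.1, 105.9, 101.7]
tool_rot: [3.141, 0.001, -0.062]
force: [-0.5, -0.1, -1.5]
gripper_width: 12.0
at [592.1 105.9 101.7] yaw -3.5 turn 0.2 shift cm [-0.06  0.67  3.87] t 39.1 w 12.0 F [-0.5 -0.1 -1.5]
```

```bash
python3 -m crank '[0,0,1.2,0,1, 0,0,1.5,0,1, 0,0,1,0,1, 0,0,0.2,0,1,0,0,0,0,1]' 20;python3 -c "
from h import *
go(case(-6,-19,63),-3.7)
q=snap('scene','s23.png')
crop(q,270,100,430,260,4,'c37.png')"
```

```text
time: 39.48
tool_pos: [591.3, 103.6, 61.1]
tool_rot: [3.14, 0.004, -0.066]
force: [-0.9, 0.7, -1.4]
gripper_width: 12.5
at [591.3 103.6  61.1] yaw -3.8 turn -0.1 shift cm [ 0.01  0.44 -0.19] t 39.5 w 12.5 F [-0.9  0.7 -1.4]
```

View pics/c37.png

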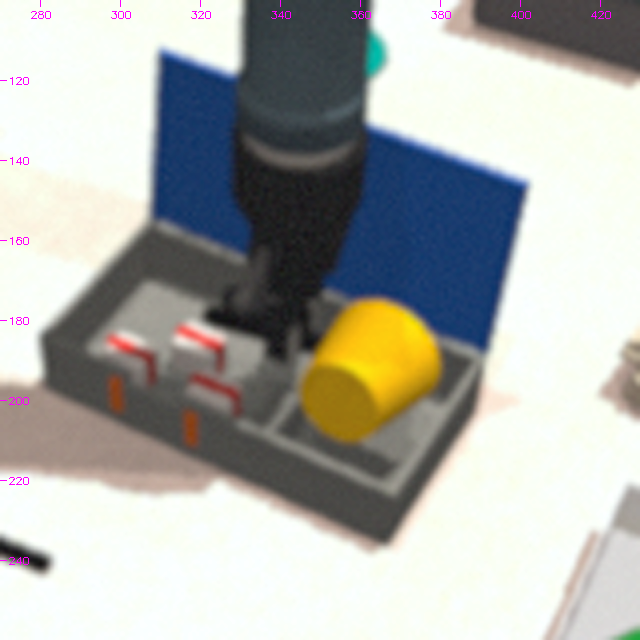

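```bash
python3 -m crank '[0,0.6,0,0,1, 0,0.5,-0.2,0,1, 0,0.56,-0.75,0,1, 0,0.69,-0.65,0,1, 0,0.8,-0.52,0,1, 0,0.88,-0.38,0,1,0,0,0,0,1]' 20;python3 -c "
from h import *
go(case(-41.6,-19,87),-3.7)
q=snap('scene','s24.png')
crop(q,270,100,430,260,4,'c38.png')"
```

```text
time: 40.12
tool_pos: [591.3, 61.4, 89.7]
tool_rot: [3.14, -0.003, -0.068]
force: [0.2, -1.0, -0.6]
gripper_width: 12.4
at [591.3  61.4  89.7] yaw -3.9 turn -0.2 shift cm [-0.27 -0.22  0.27] t 40.1 w 12.4 F [ 0.2 -1.  -0.6]
```

View pics/c38.png

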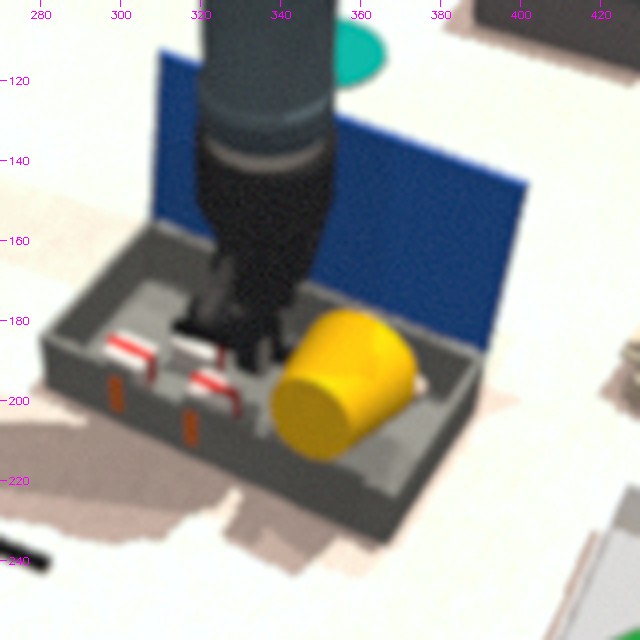

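```bash
python3 -c "
from h import *
ph=np.radians(np.arange(100,-1,-10)); x=-22*np.cos(ph)+50*np.sin(ph); z=22*np.sin(ph)+50*np.cos(ph)
print(np.c_[np.degrees(ph),-60+x,52+z-17.2].round(1)); print(np.c_[-np.diff(x),-np.diff(z)].round(1)/10)
"; python3 -m crank '[-0.1,-1.5,0,0,1, -0.1,-2,0,0,1, 0,-1,0.5,0,1, 0,0,1.5,0,1, 0,0,1.5,0,1, 0,0,0.7,0,1,0,0,0,0,1,0,0,0,0,1]' 20;python3 -c "
from h import *
go(case(-2,-19,48),-3.7)
q=snap('scene','s25.png')
crop(q,270,100,430,260,4,'c39.png')"
```

```text
[[100.   -6.9  47.8]
 [ 90.  -10.   56.8]
 [ 80.  -14.6  65.1]
 [ 70.  -20.5  72.6]
 [ 60.  -27.7  78.9]
 [ 50.  -35.8  83.8]
 [ 40.  -44.7  87.2]
 [ 30.  -54.1  89.1]
 [ 20.  -63.6  89.3]
 [ 10.  -73.   87.9]
 [  0.  -82.   84.8]]
[[ 0.31 -0.9 ]
 [ 0.46 -0.83]
 [ 0.6  -0.74]
 [ 0.72 -0.63]
 [ 0.81 -0.49]
 [ 0.89 -0.35]
 [ 0.93 -0.19]
 [ 0.95 -0.02]
 [ 0.94  0.14]
 [ 0.9   0.31]]
time: 40.83
tool_pos: [590.3, 110.2, 45.2]
tool_rot: [3.141, 0.002, -0.064]
force: [-0.6, -0.4, -0.6]
gripper_width: 12.4
at [590.3 110.2  45.2] yaw -3.7 turn 0.0 shift cm [ 0.15  0.68 -0.28] t 40.8 w 12.4 F [-0.6 -0.4 -0.6]
```

View pics/c39.png

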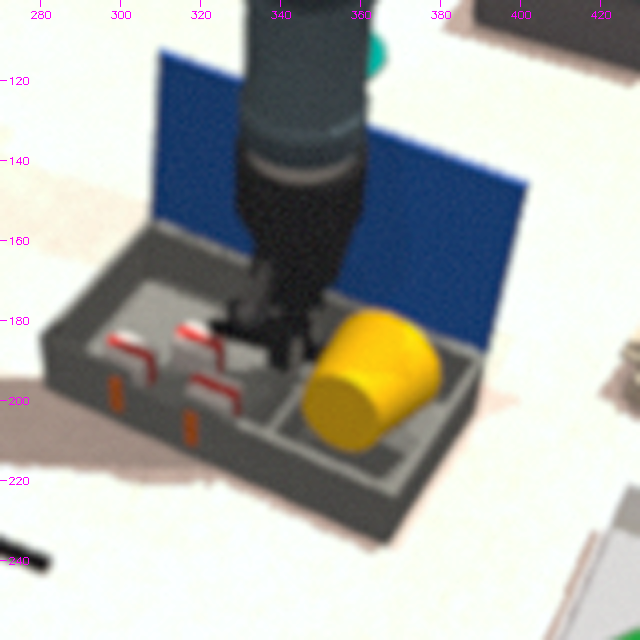

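```bash
python3 -m crank '[0,0.6,0,0,1, 0,0.6,0,0,1, 0,0.5,-0.3,0,1, 0,0.6,-0.6,0,1,0,0.6,-0.7,0,1,0,0,0,0,1]' 20;python3 -c "
from h import *
go(case(-14.6,-19,65),-3.7)
q=snap('scene','s26.png')
crop(q,270,100,430,260,4,'c40.png')"
```

```text
time: 41.38
tool_pos: [589.6, 82.8, 64.0]
tool_rot: [-3.139, -0.002, -0.063]
force: [1.1, -0.7, -1.7]
gripper_width: 12.6
at [589.6  82.8  64. ] yaw -3.6 turn 0.1 shift cm [ 0.04 -0.79 -0.1 ] t 41.4 w 12.6 F [ 1.1 -0.7 -1.7]
```

View pics/c40.png

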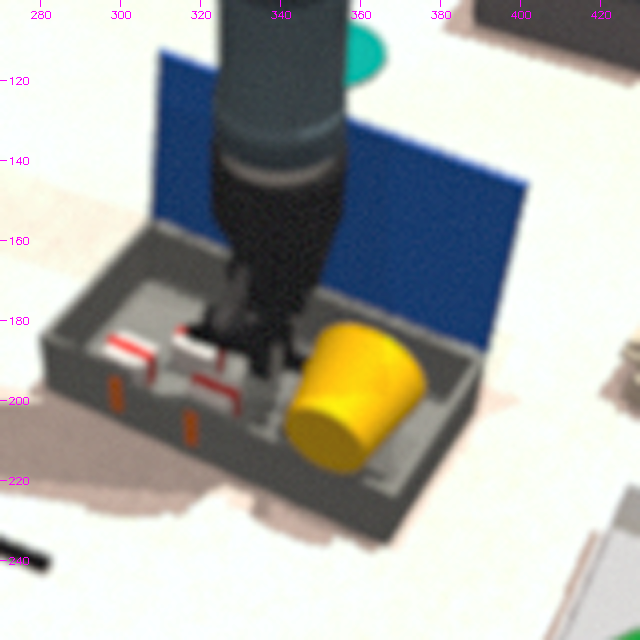

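```bash
python3 -m crank '[0,-1,-0.2,0,1, 0,-1,0.3,0,1, 0,0,0.8,0,1,0,0,0.2,0,1,0,0,0,0,1, 0,0.7,0,0,1, 0,0.4,-0.4,0,1, 0,0.4,-0.5,0,1,0,0.45,-0.5,0,1,0,0.5,-0.5,0,1,0,0,0,0,1]' 20;python3 -c "
from h import *
go(case(-25.2,-19,74),-3.7)
q=snap('scene','s27.png')
crop(q,270,100,430,260,4,'c41.png')"
```

```text
time: 42.35
tool_pos: [587.7, 82.8, 71.7]
tool_rot: [-3.134, 0.001, -0.061]
force: [-4.1, 7.7, 1.7]
gripper_width: 12.4
at [587.7  82.8  71.7] yaw -3.5 turn 0.2 shift cm [ 0.23  0.25 -0.24] t 42.4 w 12.4 F [-4.1  7.7  1.7]
```

View pics/c41.png

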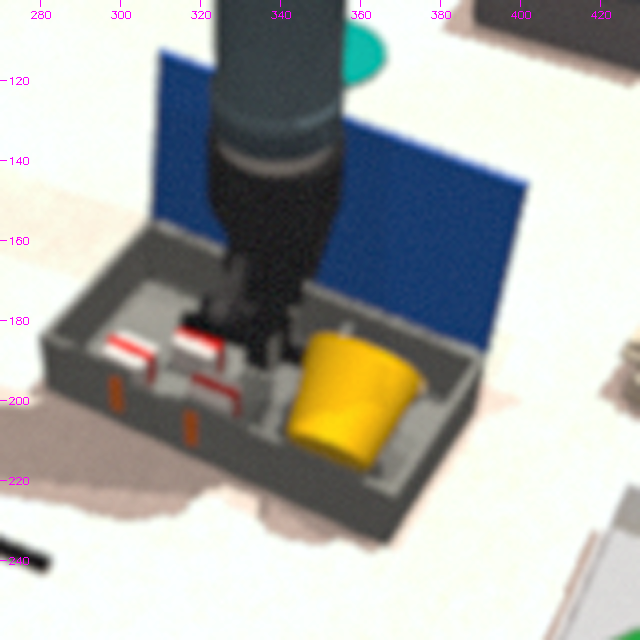

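```bash
python3 -m crank '[0,0.7,-0.4,0,1, 0,0.8,-0.35,0,1, 0,0.8,-0.2,0,1,0,0.8,-0.1,0,1,0,0,0,0,1]' 20;python3 -c "
from h import *
go(case(-50,-19,86),-3.7)
q=snap('scene','s28.png')
crop(q,270,100,430,260,4,'c42.png')"
```

```text
time: 42.82
tool_pos: [582.6, 61.5, 84.7]
tool_rot: [-3.125, 0.008, -0.053]
force: [-16.1, 18.9, 20.5]
gripper_width: 12.3
at [582.6  61.5  84.7] yaw -3.1 turn 0.6 shift cm [ 0.6   0.58 -0.15] t 42.8 w 12.3 F [-16.1  18.9  20.5]
```

View pics/c42.png

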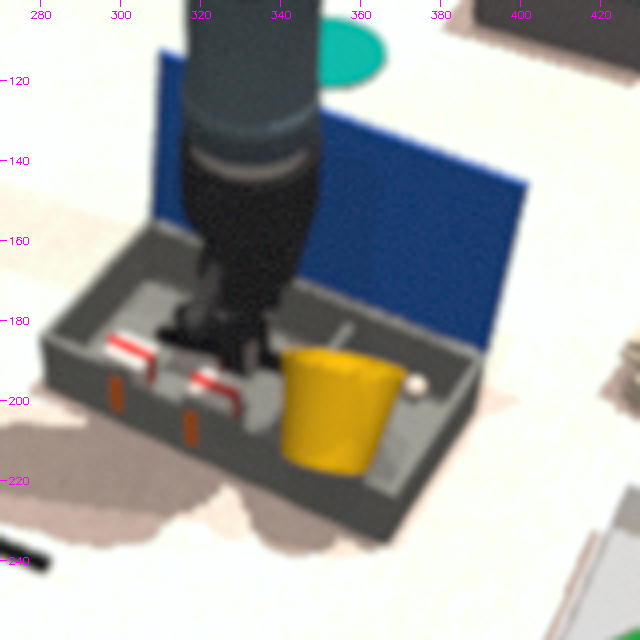

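```bash
python3 -m crank '[0,0.5,-0.4,0,1, 0,0.8,-0.2,0,1, 0,0.8,0,0,1,0,0,0,0,1]' 20;python3 -c "
from h import *
go(case(-68,-19,87),-3.7)
q=snap('scene','s29.png')
crop(q,270,100,430,260,4,'c43.png')"
```

```text
time: 43.2
tool_pos: [587.8, 25.1, 89.4]
tool_rot: [-3.141, -0.006, -0.063]
force: [1.0, -0.8, -1.2]
gripper_width: 12.2
at [587.8  25.1  89.4] yaw -3.6 turn 0.1 shift cm [-0.15 -1.22  0.24] t 43.2 w 12.2 F [ 1.  -0.8 -1.2]
```

View pics/c43.png

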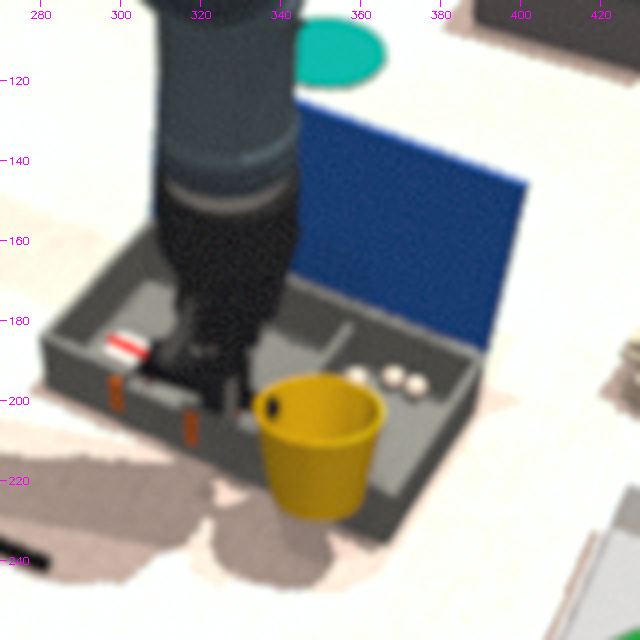

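```bash
python3 -m crank '[0,0.5,-1,0,1, 0,0.5,-2,0,1, 0,0,-2.5,0,1, 0,0,-2.5,0,1, 0,0,-2.5,0,1, 0,0,-2.5,0,1, 0,0,-2,0,1, 0,0,-1.2,0,1, 0,0,-0.5,0,1,0,0,0,0,1]' 30;python3 -c "
from h import *
q=snap('scene','s30.png');s=snap('top','t30.png')
crop(q,230,60,430,260,3,'c44.png')
go([474.4,334,250],-3.7)"
```

```text
time: 44.08
tool_pos: [585.2, 14.2, 254.5]
tool_rot: [3.141, -0.002, -0.065]
force: [-0.8, -1.0, -1.7]
gripper_width: 12.3
at [583.8  14.5 252. ] yaw -3.7 turn 0.0 shift cm [-12.98 -31.18   0.22] t 44.2 w 12.5 F [-0.7 -0.4 -1.5]
```

View pics/c44.png

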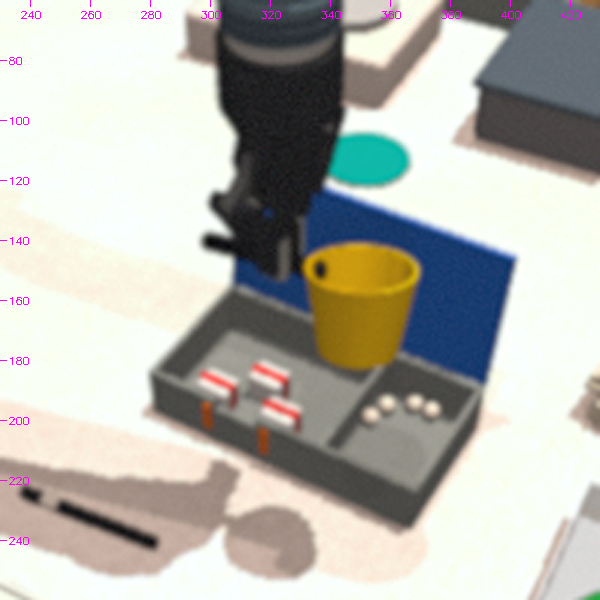

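```bash
python3 -m crank '[-0.5,-1.2,0,0,1, -1,-2.4,0,0,1, -1.2,-2.9,0,0,1, -1.2,-2.9,0,0,1, -1.2,-2.9,0,0,1, -1.2,-2.9,0,0,1, -1.2,-2.9,0,0,1, -1.2,-2.9,0,0,1, -1.2,-2.9,0,0,1, -1.2,-2.9,0,0,1, -1.0,-2.3,0,0,1, -0.6,-1.5,0,0,1, -0.3,-0.5,0,-3,1, 0,0,0,-5,1, 0,0,0,-3.4,1, 0,0,0,0,1,0,0,0,0,1]' 30;python3 -c "
from h import *
go([474.4,334,110],7.7)"
```

```text
time: 45.6
tool_pos: [473.6, 333.8, 252.1]
tool_rot: [3.141, 0.003, 0.134]
force: [-0.4, -0.2, -2.1]
gripper_width: 12.2
at [473.6 333.8 252.1] yaw 7.7 turn -0.0 shift cm [ 0.12 -0.02 14.21] t 45.6 w 12.2 F [-0.4 -0.2 -2.1]
```

Lower to z≈107, the same height as the earlier comparison pictures.

```bash
python3 -m crank '[0,0,1,0,1, 0,0,2.5,0,1, 0,0,3,0,1, 0,0,3,0,1, 0,0,2.5,0,1, 0,0,1.5,0,1, 0,0,0.9,0,1, 0,0,0,0,1,0,0,0,0,1,0,0,0,0,1]' 30;python3 -c "
from h import *
q=snap('scene','s31.png');s=snap('top','t31.png')
crop(q,270,50,400,170,5,'c45.png')
crop(s,180,150,300,270,5,'c46.png')
go([474.4,334,37],7.7)"
```

```text
time: 46.43
tool_pos: [475.9, 334.6, 110.8]
tool_rot: [-3.14, -0.002, 0.135]
force: [-0.5, -0.2, -0.3]
gripper_width: 12.4
at [476.1 334.7 111.2] yaw 7.7 turn 0.0 shift cm [-0.2   0.05  7.42] t 46.5 w 12.4 F [-0.3  0.8 -1. ]
```

View pics/c45.png

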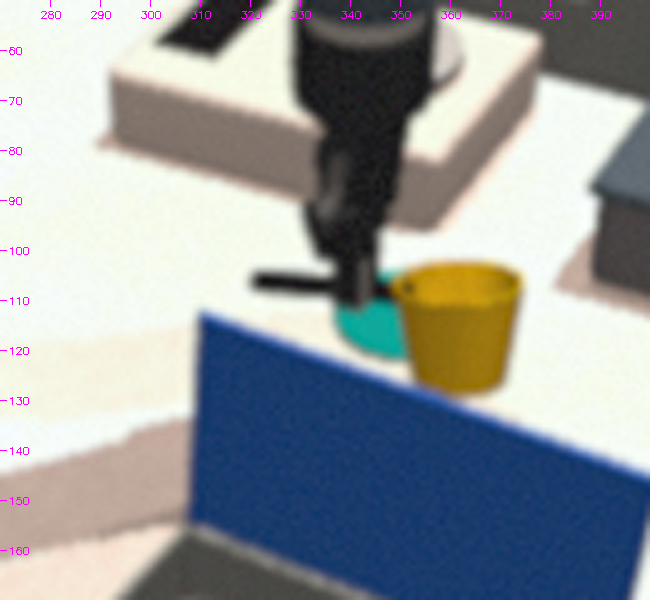

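View pics/c46.png

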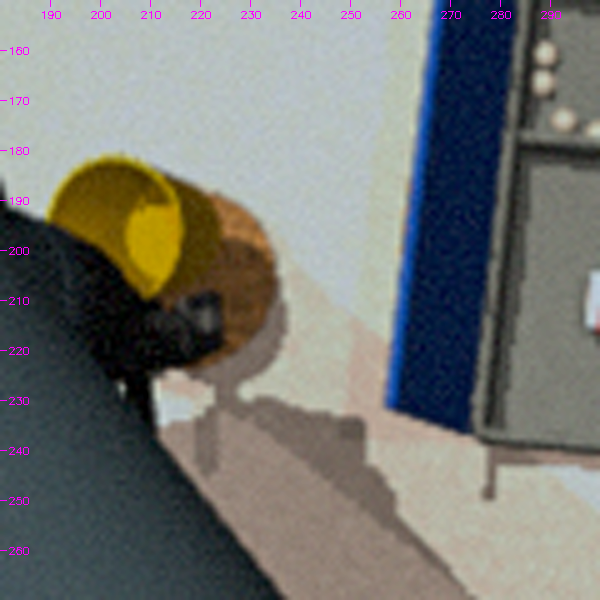

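```bash
python3 -m crank '[-0.2,-0.5,1.5,0,1, 0,-0.4,2,0,1, 0,0,1.5,0,1, 0,0,1,0,1, 0,0,0.5,0,1, 0,0,0,0,1,0,0,0,0,1]' 20;python3 -c "
from h import *
q=snap('scene','s32.png');s=snap('top','t32.png')
crop(s,180,150,300,270,5,'c48.png')
go([474.4,334,37],7.7)"
```

```text
time: 47.12
tool_pos: [472.7, 342.7, 45.4]
tool_rot: [-3.141, -0.002, 0.135]
force: [0.2, -0.3, -1.0]
gripper_width: 12.4
at [472.9 342.9  45.7] yaw 7.7 turn 0.0 shift cm [0.03 0.9  0.87] t 47.2 w 12.5 F [ 0.7  0.3 -1.1]
```

View pics/c48.png

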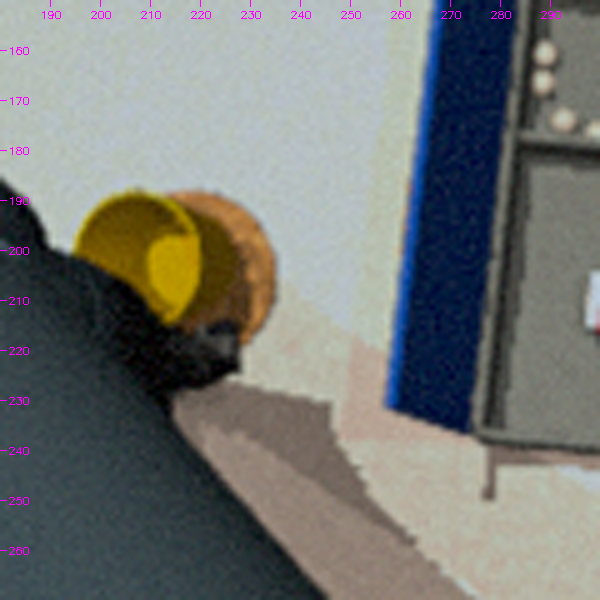

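```bash
python3 -m crank '[0,0,0.2,0,1, 0,0,0.2,0,1, 0,0,0.1,0,1,0,0,0,0,1]' 20; python3 -m crank '[0,0,0.2,0,1, 0,0,0.1,0,1,0,0,0,0,1]' 20;python3 -c "
from h import *
q=snap('scene','s33.png');s=snap('top','t33.png')
crop(s,180,150,300,270,5,'c49.png')
go([474.4,334,37],7.7)"
```

```text
time: 47.55
tool_pos: [470.8, 342.8, 41.1]
tool_rot: [3.141, 0.001, 0.136]
force: [-3.5, -2.5, 10.0]
gripper_width: 12.3
time: 47.8
tool_pos: [469.3, 342.6, 38.1]
tool_rot: [3.14, 0.004, 0.136]
force: [-7.0, -3.4, 12.2]
gripper_width: 12.4
at [469.4 342.6  38.2] yaw 7.8 turn 0.1 shift cm [0.38 0.92 0.12] t 47.9 w 12.1 F [-7.9 -2.7 12. ]
```

View pics/c49.png

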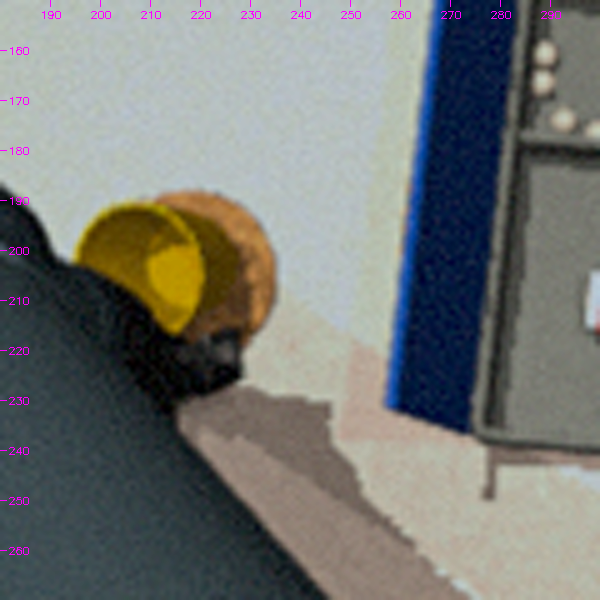

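```bash
python3 -m crank '[0,0.4,0,0,1, 0,0.4,0,0,1, 0,0.4,0.05,0,1,0,0,0,0,1]' 20;python3 -c "
from h import *
q=snap('scene','s34.png');s=snap('top','t34.png')
crop(s,180,150,300,270,5,'c50.png')
crop(q,270,50,400,170,5,'c51.png')
go([474.4,334,37],7.7)"
```

```text
time: 48.23
tool_pos: [473.9, 334.7, 38.5]
tool_rot: [-3.135, -0.005, 0.138]
force: [-2.6, 3.0, 6.2]
gripper_width: 12.6
at [473.9 334.9  38.6] yaw 7.9 turn 0.2 shift cm [0.04 0.1  0.16] t 48.3 w 12.2 F [-2.2  2.4  5.5]
```

View pics/c50.png

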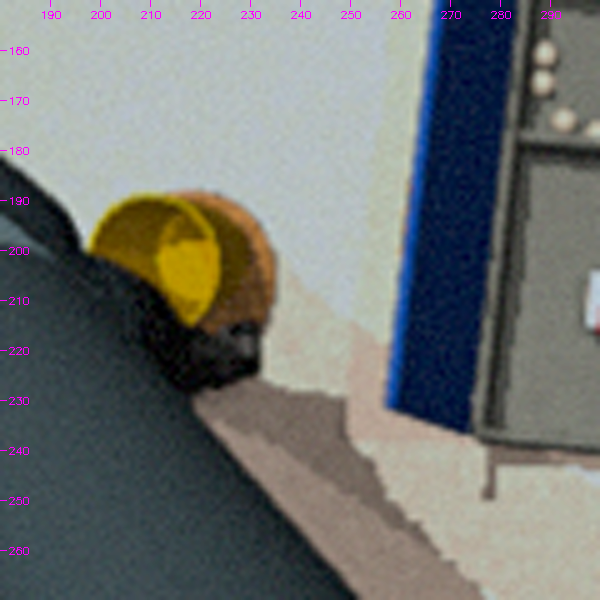

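View pics/c51.png

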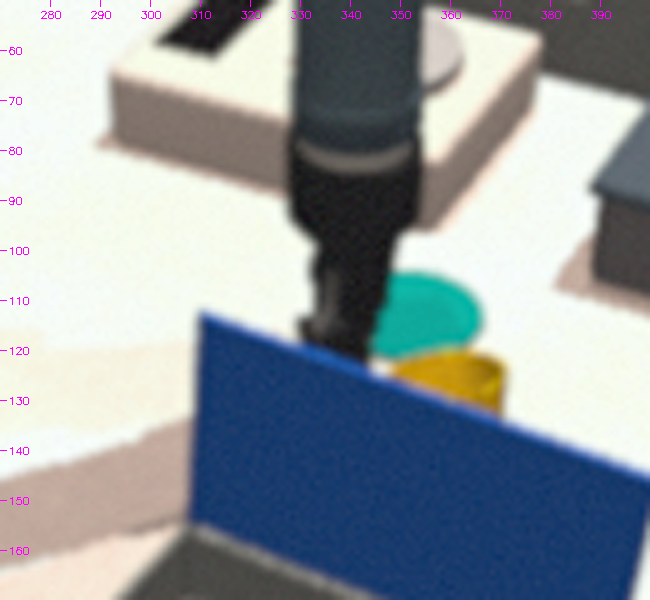

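```bash
python3 -m crank '[0,0.3,0.1,0,1, 0,0.4,0.1,0,1,0,0,0,0,1]' 20;python3 -c "
from h import *
s=snap('top','t35.png')
crop(s,180,150,300,270,5,'c52.png')
go([474.4,334,37],7.7)"
```

```text
time: 48.58
tool_pos: [475.0, 328.7, 37.0]
tool_rot: [-3.135, -0.005, 0.139]
force: [-2.9, 2.3, 7.6]
gripper_width: 12.1
at [475.  328.6  36.9] yaw 7.9 turn 0.2 shift cm [ 0.01 -0.54 -0.  ] t 48.6 w 12.1 F [-3.3  2.6  7. ]
```

View pics/c52.png

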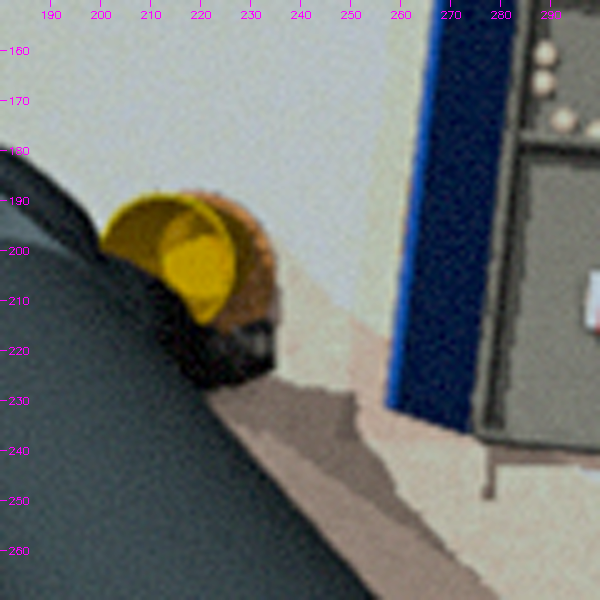

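```bash
python3 -m crank '[0,0,-0.1,0,1, 0,0,0,0,0.8, 0,0,0,0,0.7, 0,0,0,0,0.5,0,0,0,0,0.2,0,0,0,0,0,0,0,0,0,0]' 20;python3 -c "
from h import *
s=snap('top','t36.png')
crop(s,180,150,300,270,5,'c53.png')
go([474.4,334,37],7.7)"
```

```text
time: 49.22
tool_pos: [474.3, 322.8, 34.5]
tool_rot: [3.141, 0.001, 0.134]
force: [0.9, -0.1, 0.5]
gripper_width: 72.8
at [474.3 323.   34.7] yaw 7.7 turn 0.0 shift cm [ 0.15 -1.09 -0.23] t 49.3 w 79.6 F [-0.1  0.1  0.3]
```

View pics/c53.png

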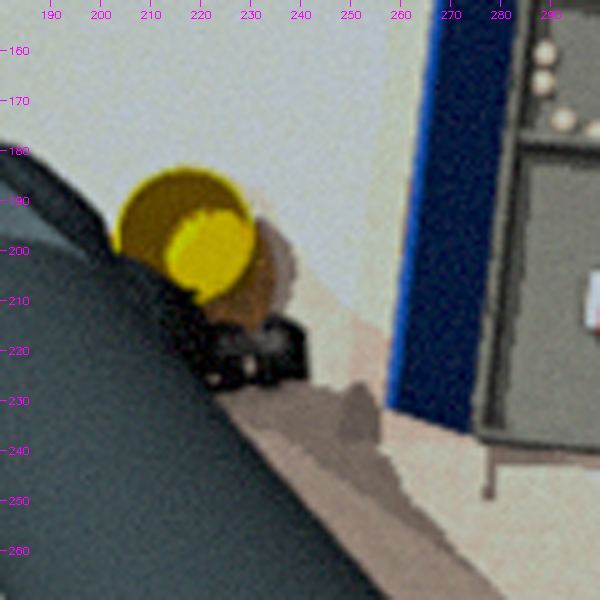

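```bash
python3 -m crank '[0,0,-1,0,0, 0,0,-2,0,0, 0,0,-3,0,0, -2,0,-3,0,0,-3,0,-2,0,0,-3.5,0,0,0,0,-3.5,0,0,0,0,-3,0,0,0,0,0,0,0,0,0]' 20;python3 -c "
from h import *
s=snap('top','t37.png');q=snap('scene','s37.png')
crop(s,180,150,300,270,5,'c54.png')
crop(q,310,90,400,165,6,'c55.png')
go([474.4,334,37],7.7)"
```

```text
time: 50.02
tool_pos: [318.9, 301.8, 144.6]
tool_rot: [3.137, 0.004, 0.141]
force: [-0.5, -0.8, -0.0]
gripper_width: 85.5
at [324.9 303.3 145.6] yaw 7.9 turn 0.2 shift cm [15.21 -1.05 10.89] t 50.1 w 85.4 F [0.6 0.7 0.3]
```

View pics/c54.png

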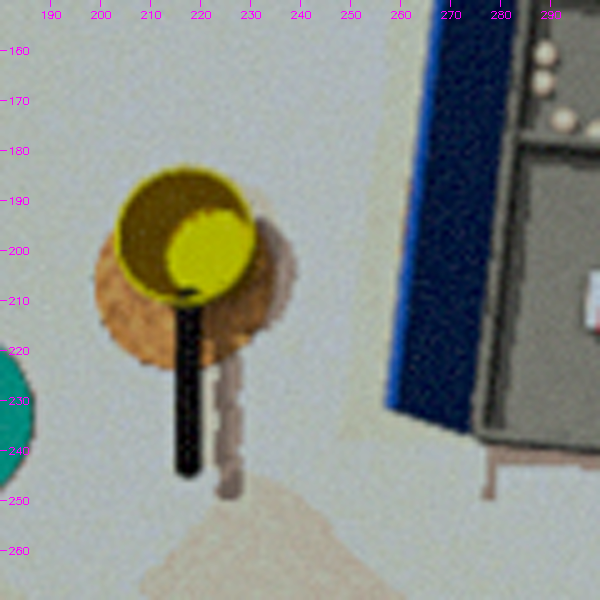

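View pics/c55.png

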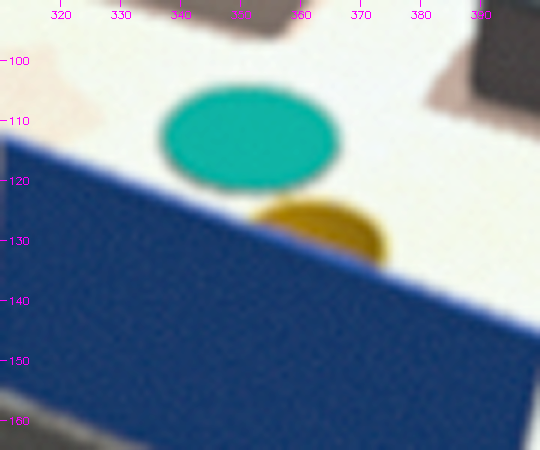

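```bash
python3 - <<'E'
from h import *
s=load('t37.png')
r=unp(s,[[216.8,197]],64)[0]+[0,1.5,0]; e=unp(s,[[217.4,243]],54)[0]+[0,1.5,0]
d=r-e; yaw=np.degrees(np.arctan2(d[1],d[0])); print(r,e,yaw)
u=d[:2]/np.linalg.norm(d[:2]); g=r[:2]-61*u; print(g); go([*g,120],yaw); go([*g,37],yaw)
E
```

```text
[547.03336259 330.38064464  64.        ] [430.0326888  322.78850965  54.        ] 3.712699021210911
[486.16138385 326.43068209]
at [324.9 303.3 145.6] yaw 7.9 turn 4.2 shift cm [16.24 -1.27  2.59] t 50.1 w 85.4 F [0.6 0.7 0.3]
at [324.9 303.3 145.6] yaw 7.9 turn 4.2 shift cm [16.22 -1.27 10.89] t 50.1 w 85.4 F [0.6 0.7 0.3]
```

```bash
python3 -m crank '[0,0,0,4.2,0, 2,-0.2,0,0,0, 3.5,-0.3,0,0,0, 3.5,-0.3,0.5,0,0, 3.5,-0.3,1,0,0,2.5,-0.17,1,0,0,1.2,0,1.5,0,0,0,0,2,0,0,0,0,0,0,0,0,0,0,0,0]' 40;python3 -c "
from h import *
go([486.1,326.4,37],3.7)"
```

```text
time: 50.95
tool_pos: [486.8, 324.9, 83.7]
tool_rot: [3.14, 0.003, 0.06]
force: [0.4, 0.7, 1.0]
gripper_width: 85.3
at [486.8 324.9  83.7] yaw 3.4 turn -0.3 shift cm [-0.05 -0.16  4.67] t 51.0 w 85.3 F [0.4 0.7 1. ]
```

```bash
python3 -m crank '[0,-0.15,1.5,0,0, 0,0,2,0,0, 0,0,1,0,0, 0,0,0.15,0,0.4, 0,0,0,0,0.7, 0,0,0,0,1,0,0,0,0,1,0,0,0,0,1,0,0,0,0,1,0,0,0,0,1]' 45;python3 -c "
from h import *
go([486.1,326.4,37],3.7)"; python3 -m crank '[0,0,-0.3,0,1, 0,0,-0.4,0,1,0,0,0,0,1]' 45; python3 -c "
from h import *
go([474.4,337,44],3.7)"
```

```text
time: 51.78
tool_pos: [486.9, 327.8, 39.4]
tool_rot: [-3.141, -0.001, 0.062]
force: [-1.3, -0.4, 3.1]
gripper_width: 12.3
at [486.9 327.8  39.4] yaw 3.5 turn -0.2 shift cm [-0.09  0.13  0.24] t 51.8 w 12.3 F [-1.3 -0.4  3.1]
time: 52.03
tool_pos: [486.7, 327.6, 46.0]
tool_rot: [-3.141, -0.001, 0.062]
force: [-0.1, 0.2, -1.3]
gripper_width: 12.4
at [486.7 327.6  46. ] yaw 3.5 turn -0.2 shift cm [-1.17 -1.02  0.2 ] t 52.0 w 12.4 F [-0.1  0.2 -1.3]
```

```bash
python3 -m crank '[-0.4,-0.4,0,0,1, -0.5,-0.5,0,0,1, -0.3,-0.25,0,0,1, 0,0,0,0,1, 0,0,0.3,0,1, 0,0,0.3,0,1,0,0,0,0,1,0,0,0,0,1,0,0,0,0,0.7,0,0,0,0,0.5,0,0,0,0,0.2,0,0,0,0,0]' 45;python3 -m crank '[0,0,-1,0,0, 0,0,-2,0,0, 0,0,-3,0,0, -2,0,-3,0,0,-3,0,-2,0,0,-3.5,0,0,0,0,-3,0,0,0,0,0,0,0,0,0]' 20;python3 -c "
from h import *
s=snap('top','t38.png');q=snap('scene','s38.png')
crop(s,180,130,340,260,4,'c56.png')
go(case(170,60,240),-3.7)"
```

```text
time: 53.03
tool_pos: [474.2, 338.0, 39.5]
tool_rot: [3.142, -0.0, 0.061]
force: [-0.7, -0.4, 0.2]
gripper_width: 60.4
time: 53.7
tool_pos: [352.2, 331.1, 149.9]
tool_rot: [3.139, 0.003, 0.069]
force: [-0.2, 0.7, 0.1]
gripper_width: 85.5
at [358.  331.3 150.3] yaw 3.7 turn 7.4 shift cm [16.87  4.05 -8.94] t 53.8 w 85.1 F [ 1.2 -0.3  0. ]
```

View pics/c56.png

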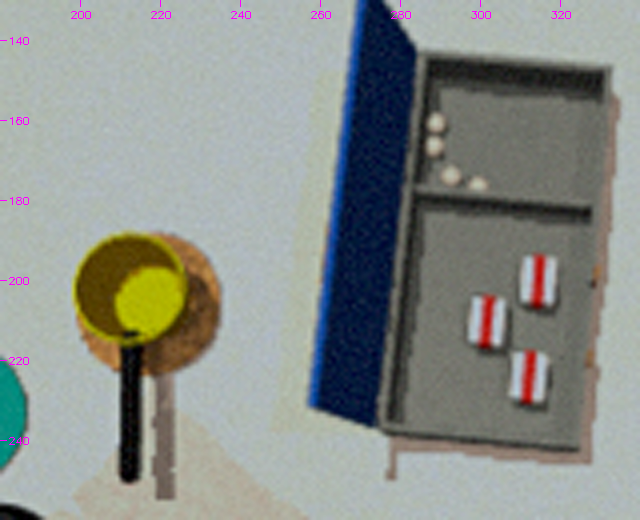

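```bash
python3 -m crank '[0,0,-2,0,0.5, 0,0,-3,0,1, 0,0,-3,2.5,1, 0,0,-1.5,2.5,1,0,0,0,2.4,1,0,0,0,0,1]' 40; python3 -c "
from h import *
go(case(150,0,240),-3.7);go(case(150,0,150),-3.7)"
```

```text
time: 54.3
tool_pos: [361.5, 331.9, 246.8]
tool_rot: [-3.138, -0.004, -0.07]
force: [0.2, 0.2, 0.9]
gripper_width: 12.4
at [361.5 331.9 246.8] yaw -4.0 turn -0.3 shift cm [22.51  6.13  0.74] t 54.3 w 12.4 F [0.2 0.2 0.9]
at [361.5 331.9 246.8] yaw -4.0 turn -0.3 shift cm [22.48  6.16  9.74] t 54.3 w 12.4 F [0.2 0.2 0.9]
```

```bash
python3 -m crank '[1.5,0.4,0,0,1, 3.2,0.9,0,0,1, 3.2,0.9,0,0,1, 3.2,0.9,0,0,1, 3.2,0.9,0,0,1, 3.2,0.9,0,0,1, 3.2,0.9,1,0,1, 1.8,0.3,2,0,1, 0,0,2.5,0,1, 0,0,2.5,0,1, 0,0,1.5,0,1,0,0,0,0,1,0,0,0,0,1]' 40; python3 -c "
from h import *
go(case(150,0,150),-3.7)
s=snap('top','t39.png');q=snap('scene','s39.png')
crop(s,180,130,340,260,4,'c57.png')"
```

```text
time: 55.38
tool_pos: [579.3, 253.1, 147.0]
tool_rot: [3.139, 0.004, -0.068]
force: [0.3, 0.2, 1.2]
gripper_width: 0.0
at [579.3 253.1 147. ] yaw -3.9 turn -0.2 shift cm [ 0.27 -0.33 -0.3 ] t 55.4 w 0.0 F [0.3 0.2 1.2]
```

View pics/c57.png

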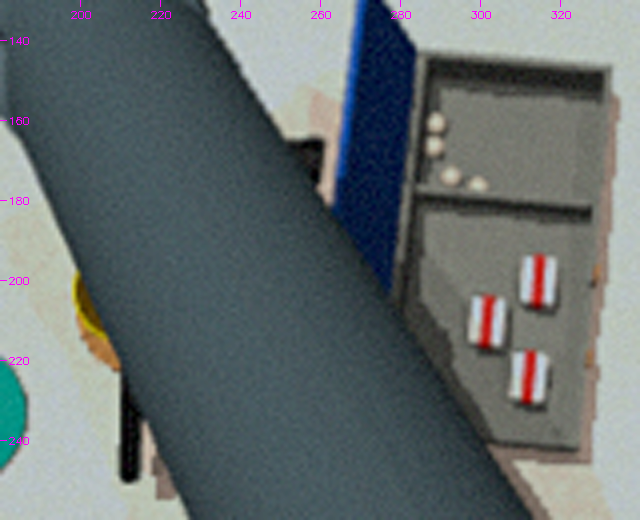

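```bash
python3 -m crank '[0,1.5,-0.3,0,1, 0,1.5,-0.2,0,1, 0,1.3,-0.2,0,1, 0,1.2,-0.1,0,1, 0,1.25,-0.1,0,1, 0,1.25,0,0,1, 0,1.1,0.2,0,1, 0,1,0.3,0,1, 0,1,0.3,0,1, 0,1,0.5,0,1, 0,1,0.55,0,1, 0,0.9,0.6,0,1,0,0,0,0,1]' 40; python3 -c "
from h import *
go(case(6.5,0,131),-3.7)
s=snap('top','t40.png');q=snap('scene','s40.png')
crop(q,230,60,430,260,3,'c58.png')"
```

```text
time: 56.57
tool_pos: [568.7, 111.7, 131.6]
tool_rot: [3.139, 0.004, -0.071]
force: [-0.3, -0.2, 0.2]
gripper_width: -0.0
at [568.7 111.7 131.6] yaw -4.1 turn -0.4 shift cm [ 0.42 -0.16  0.06] t 56.6 w -0.0 F [-0.3 -0.2  0.2]
```

View pics/c58.png

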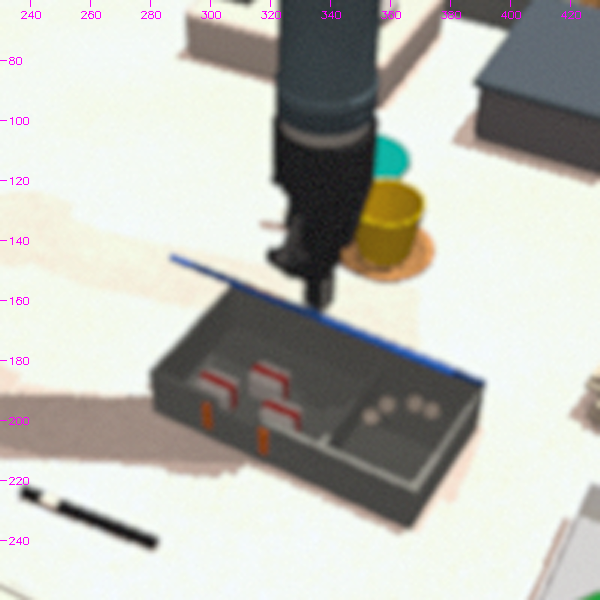

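```bash
python3 -m crank '[0,0.8,0.8,0,1, 0,0.8,0.8,0,1, 0,0.8,0.8,0,1, 0,0.65,0.95,0,1, 0,0.65,0.95,0,1, 0,0.35,1.0,0,1, 0,0.35,0.8,0,1, 0,0,0,0,1,0,0,0,0,1]' 40; python3 -c "
from h import *
go(case(-37,0,68),-3.7)
s=snap('top','t41.png');q=snap('scene','s41.png')
crop(q,230,60,430,260,3,'c59.png')"
```

```text
time: 57.42
tool_pos: [566.0, 70.2, 71.7]
tool_rot: [3.14, 0.003, -0.068]
force: [0.4, 0.3, -0.7]
gripper_width: 0.1
at [566.   70.2  71.7] yaw -3.9 turn -0.2 shift cm [0.42 0.04 0.37] t 57.4 w 0.1 F [ 0.4  0.3 -0.7]
```

View pics/c59.png

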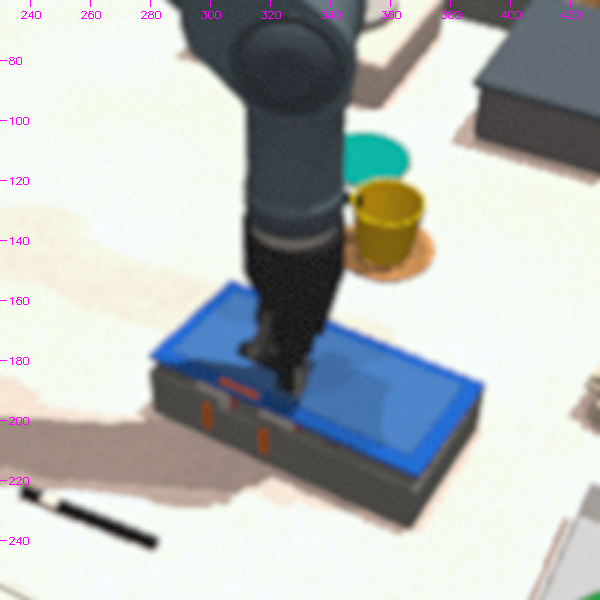

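Press down slowly to flush, watching the force.

```bash
python3 -m crank '[0,0.1,0.5,0,1, 0,0.1,0.5,0,1, 0,0,0.3,0,1, 0,0,0,0,1]' 40; python3 -m crank '[0,0,0.2,0,1, 0,0,0,0,1]' 40;python3 -m crank '[0,0,0.2,0,1, 0,0,0,0,1]' 40
```

```text
time: 57.85
tool_pos: [566.9, 69.5, 59.5]
tool_rot: [3.141, 0.0, -0.067]
force: [0.6, -0.0, -0.7]
gripper_width: -0.2
time: 58.02
tool_pos: [566.8, 69.4, 58.2]
tool_rot: [3.141, 0.0, -0.067]
force: [-0.8, 0.3, 2.5]
gripper_width: -0.3
time: 58.18
tool_pos: [566.9, 69.4, 58.0]
tool_rot: [3.14, 0.001, -0.068]
force: [-5.2, -1.4, 12.9]
gripper_width: -0.1
```

```bash
python3 -m crank '[0,0,0.2,0,1, 0,0,0,0,1]' 40; python3 -m crank '[0,0,-0.5,0,1, 0,0,-2,0,1, 0,0,-3,0,1,0,1,-3,0,1,0,3,-3,0,1,0,3.5,0,0,1,0,3.5,0,0,1,0,3.5,0,0,1,0,3.5,0,0,1,0,3.5,0,0,1,0,0,0,0,1]' 40; python3 -c "
from h import *
s=snap('top','t42.png');q=snap('scene','s42.png')
crop(q,110,60,430,300,2,'c60.png')
m=mask(q,lambda r,g,b:(b>r+35)&(b>g+20),(270,150,400,240)); print('cover scene',rect(q,m,58))
go([0,0,0])"
```

```text
time: 58.35
tool_pos: [566.9, 69.4, 57.8]
tool_rot: [3.14, 0.001, -0.068]
force: [-8.4, -1.6, 22.4]
gripper_width: -0.1
time: 59.27
tool_pos: [549.9, -155.9, 167.9]
tool_rot: [3.135, 0.001, -0.081]
force: [-1.3, -2.0, 0.0]
gripper_width: -0.3
cover scene ((572.8753662109375, 107.00315856933594), (132.89015197753906, 256.6466369628906), 86.48046112060547)
at [ 551.3 -147.3  167.8] yaw -4.2 turn -0.0 shift cm [-56.04 -10.68  16.85] t 59.4 w -0.1 F [-0.1 -0.1 -0.3]
```

View pics/s42.png

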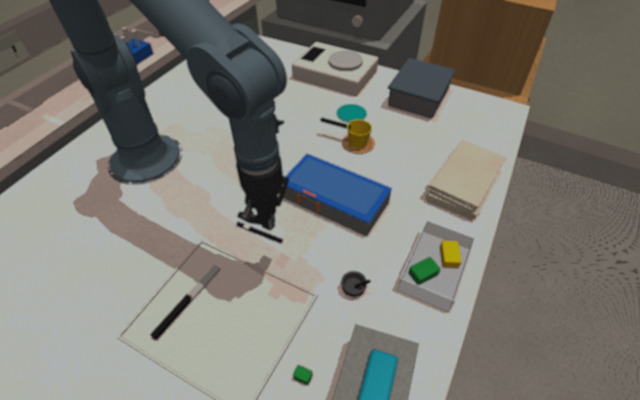

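View pics/t42.png

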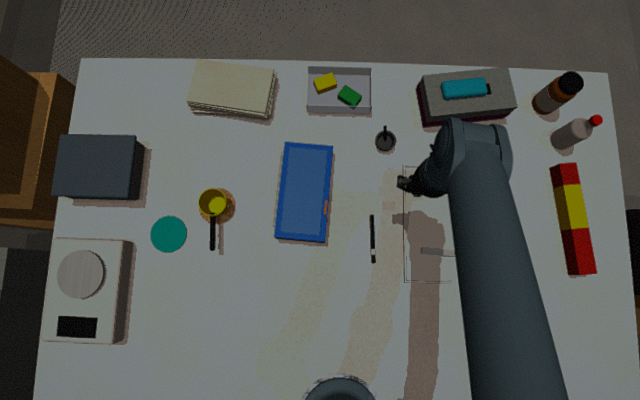

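```bash
python3 -c "
from h import *
env.finish_job()"
```

```text
the job is handed in; nothing more can be done
```

The job is done and handed in at about 59 s of the 210 s allowed; I got no verdict back.

- **Cover opened:** I put the spatula blade in the slot, pried the cover loose with it and swung it up to about 1.7 rad. I then laid the spatula back in the white tray.
- **Samples:** All three samples present are in the large bay, lying flat.
- **Balls:** All four balls seen in the cup are in the small bay. I poured by rolling the cup about its handle against the front wall of the case, because the tool only turns about its vertical axis. It took a few passes to bring the cup upright again.
- **Cup:** On first release it settled about 18 mm off-centre on the coaster, so I gripped it again and centred it. It now stands upright and empty on the cork coaster.
- **Cover shut:** I pushed it closed with shut fingers and pressed it down to about 22 N. The fingertips stopped at 58 mm, which is the height for flush, and the cover's outline matches the one at the start to within about 1 mm.

In the last pictures the spatula is in the tray, the mortar and pen are where they started, and the arm touches nothing. No check failed. Two small disagreements remained: the two cameras differed by 2 to 3 mm in y, which I averaged, and the gripper read about 2 mm narrow on the round and flat handles.

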